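# Weigh look-alike terminal cups by hand, nest them and press the cored ones

## Robot

A 7-joint arm with a two-finger parallel gripper is mounted at the origin on the work surface. World frame = base frame: x ahead of the robot, y to its left, z up, the work surface at z = 0. Lengths are in m, angles in degrees, forces in N, time in s.
With the tool pointing down it reaches from about 0.4 to 0.875 m from the base axis. Payload 6.5 kg.
Tool frame: the origin (TCP) lies on the centre line of the jaws, within the pads' length; the fingertips stand 11 mm ahead of it and the grasp point (between the pads) lies 8 mm behind it; z points along the fingers, y is the line along which they close (so a half turn about z gives the same grasp; the last joint's range is limited). The gripper opens to 85 mm and grips with 20 to 120 N. Pads are 22 mm wide; open, the fingers measure 114 mm over their backs; the gripper's body (76 mm by 85 mm) begins 54 mm behind the grasp point. The pads swing forward as they close: fully open they stand 13 mm farther back than shut.
Start: joints at [-67.62, 30.733, -0.252, 88.115, 0.149, 61.152, -4.079], TCP at [0.287, 0.583, 0.242] pointing down, gripper open.
Joint ranges: [-154.64, 154.64], [-21.42, 123.67], [-72.66, 72.17], [13.99, 137.28], [-74.86, 254.86], [10.95, 109.41], [-158.01, 158.01]. Speed limits (degrees/s): [136.94, 136.94, 180, 180, 180, 180, 180].

## Interface

Orientations are given as a 3x3 rotation matrix whose columns are the frame's x, y, z axes.
In Python, from rig import r gives the robot as it stands.
- The arm moves only by the shell command python3 -m crank 'ROWS' [OPENING] [FORCE]. ROWS is JSON, a list of rows, each a list of 2 entries, a list of its own where there are three numbers: the shift along the world's x, y, z in m, then the turn about the world's z in degrees. In form: [[[x, y, z], yaw], ...]. A call has exactly 8 rows; each row shifts and turns the commanded pose from where the row before left it; what a row does not reach is not made up. A row lasts 1/10 s, in which the tool goes at most 50 mm and 8.59 degrees, less where a joint would pass 70% of its speed; a pose out of reach is approached as far as the arm can. A call with a gripper value outside its range is refused whole. OPENING is the opening, from 0 (shut) to 1 (fully open), set as the call begins (- or left out, the last holds). The fingers move at their own pace and stop on an object; FORCE is the grip in N (left out, the last holds). Time passes only in rows, so rows that do not move let the fingers close, or fill a call up. It gives the time, the measured TCP pose, the force, the opening and the grip force at its end, in the units of the state.
- r.observe(): the state, without advancing time (a new reading comes with each control period).
- r.camera(name): name is "scene" or "side" or "wrist"; returns a dict with "image" (420x560x3 uint8, red, green, blue), "depth" (420x560 float32, m along the optical axis (not along the pixel's ray), 0 where there is no reading), "intrinsics" (3x3 intrinsics, pixels), "R" (3x3) and "t" (3): a world point X has camera coordinates R X + t; the wrist camera has in their place "tool_from_camera" (4x4, takes a point from camera to tool coordinates, whose origin is the TCP and whose axes are the flange's). Camera axes: x right, y down, z forward; pixel columns grow to the right and rows downward; lengths in m; the calibration is good to about 2 mm. A picture is of the moment at which its call begins: read the wrist's pose just before it.
- r.hand_in(): hands the job in; it is judged then, once.
Trained networks look in the newest picture that a camera, given by its name, has taken for a name from the list of things; names that differ only in an ending like _2 or _b are one class to them, and where a whole thing is asked for, a point or a joint stands for the part that bears it (a point fixed in the world has none). Each returns a list of dicts, best first, with "confidence" (0 to 1); they miss things now and then, are a little off and sometimes report something else, mostly with a low value. They report only what shows in the picture. A call takes as long as a camera call. They do not tell look-alikes from the thing itself.
- r.find_in(camera, thing): "extent" ([left, top, right, bottom] in pixels, round what is visible of it).
- r.silhouettes(camera, thing): "pixels" (420x560 bool, what is visible of it) and "extent" ([left, top, right, bottom] in pixels, round what is visible of it).
The state is a dict: "clock": time; "q": joint angles; "joint_velocities": joint speeds; "joint_torque": joint torques, N m; "tcp_pos": TCP position; "tcp_rot": TCP orientation; "wrist_force": force on the tool from outside, world axes, zero at the start; "wrist_torque": the same for the moment, N m; "opening": finger opening in m; "grasp_force": force on a finger pad.
Only numpy, scipy, OpenCV 4.12 (cv2) and the standard library are available. Lean on these libraries where they do the work, as an engineer would, in place of code of your own. Each camera call takes 0.05 s, during which the arm holds its last target. There are 200 camera calls.

## Task

The red terminal cups look alike, but some hide a brass core in the floor and are much heavier: feel the weight of each, nest all the heavy cups upright in one stack centred on the anvil of the hand press, and all the light ones in one stack centred on the loose blue disc, wherever it lies. Once all are sorted, pull the press lever over by its grip until you feel the dome come up solid on the stack, push firmly for a second without forcing it, then swing the lever all the way back to its upright rest. If the disc gets knocked, put its stack right; leave the dies, brass sleeve and white spacer where they are, and leave everything standing still.

Things in the scene. Friction and masses are not known exactly. Their poses are not given: they have to be found in the camera images.
- cup1: red plastic cup, one of 4 or 5 look-alikes (absent ones read None): tapered, 62 mm tall, 49 mm across at the foot, 68 at the rim, 64 at 50 mm height; wall 2.5 mm, floor 34 mm thick, so nested cups stand 34 mm apart. Plain ones weigh about 60 g; some have a brass core sealed unseen in the floor: about 420 g. Origin: centre of the underside, z up the cup
- cup2: red plastic cup, one of 4 or 5 look-alikes (absent ones read None): tapered, 62 mm tall, 49 mm across at the foot, 68 at the rim, 64 at 50 mm height; wall 2.5 mm, floor 34 mm thick, so nested cups stand 34 mm apart. Plain ones weigh about 60 g; some have a brass core sealed unseen in the floor: about 420 g. Origin: centre of the underside, z up the cup
- cup3: red plastic cup, one of 4 or 5 look-alikes (absent ones read None): tapered, 62 mm tall, 49 mm across at the foot, 68 at the rim, 64 at 50 mm height; wall 2.5 mm, floor 34 mm thick, so nested cups stand 34 mm apart. Plain ones weigh about 60 g; some have a brass core sealed unseen in the floor: about 420 g. Origin: centre of the underside, z up the cup
- cup4: red plastic cup, one of 4 or 5 look-alikes (absent ones read None): tapered, 62 mm tall, 49 mm across at the foot, 68 at the rim, 64 at 50 mm height; wall 2.5 mm, floor 34 mm thick, so nested cups stand 34 mm apart. Plain ones weigh about 60 g; some have a brass core sealed unseen in the floor: about 420 g. Origin: centre of the underside, z up the cup
- cup5: red plastic cup, one of 4 or 5 look-alikes (absent ones read None): tapered, 62 mm tall, 49 mm across at the foot, 68 at the rim, 64 at 50 mm height; wall 2.5 mm, floor 34 mm thick, so nested cups stand 34 mm apart. Plain ones weigh about 60 g; some have a brass core sealed unseen in the floor: about 420 g. Origin: centre of the underside, z up the cup
- cup6: red plastic cup, one of 4 or 5 look-alikes (absent ones read None): tapered, 62 mm tall, 49 mm across at the foot, 68 at the rim, 64 at 50 mm height; wall 2.5 mm, floor 34 mm thick, so nested cups stand 34 mm apart. Plain ones weigh about 60 g; some have a brass core sealed unseen in the floor: about 420 g. Origin: centre of the underside, z up the cup
- anvil (a point): centre of the anvil, marked by a 60 mm steel circle on the green base plate of the press, 12 mm above the bench. Press axes: z up; the lever hinge lies 116 mm along -y and 128 mm up from here, its axis parallel to x; the lever grip sticks out to the -x side (at yaw 0, towards the robot)
- press: the green iron hand press, fixed, 150 x 270 mm base plate; origin under the centre of the anvil, axes as for the anvil
- lever_hinge (a point): middle of the hinge axis of the lever, same axes as the anvil
- lever_grip (a point): middle of the black round grip of the lever, 22 mm thick and 70 mm long, parallel to the hinge axis, 180 mm from it; it is offset 75 mm to the -x side of the lever's round arm, and can be pinched from above at any lever angle (it turns in the fingers)
- lever (a joint): lever angle in rad: 0 = rest, leaning 0.26 back past upright, against its stop; grows as the lever is pulled over the anvil (1.83 = level). Where the dome meets the stack depends on how many cups are in it
- dome: grey ball of 45 mm radius on the lever's arm, 116 mm from the hinge, that presses into the mouth of the top cup; origin at its centre
- disc: the blue return disc, 110 mm across, 6 mm thick, slick, 0.8 kg, lying loose on the bench (it may get knocked aside, and the cups then belong where it lies); origin under its centre
- disc_top (a point): centre of the top of the blue return disc, 110 mm across, 6 mm thick, with a white circle 60 mm across
- die1: loose steel crimp die, 60 x 35 x 34 mm, bystander; origin under its centre
- die2: a second such die, bystander
- ferrule: loose brass ferrule sleeve, 40 mm across, 60 mm tall, upright, bystander; origin under its centre
- spacer: loose white nylon spacer ring, 60 mm across, 30 mm tall, bystander; origin under its centre
Mind the look-alikes: they are no part of the job. Leave any pink look-alike of the cup6 alone. Leave any black look-alike of the cup4 alone.

How it is judged (in metres and radians):
On the way, in this order (a step that is already met when the one before it is completed fails the run):
1. every cup stands nested, the heavy ones on the anvil and the light ones on the disc (told by the weight on press and disc) (((horizontal distance between cup1 and anvil below 0.015 m and angle between cup1's own z axis and vertical below 0.15 rad and z of cup1 in the frame of anvil between -0.01 and 0.085 m) or (horizontal distance between cup1 and disc_top below 0.015 m and angle between cup1's own z axis and vertical below 0.15 rad and z of cup1 in the frame of disc_top between -0.01 and 0.085 m)) and ((horizontal distance between cup2 and anvil below 0.015 m and angle between cup2's own z axis and vertical below 0.15 rad and z of cup2 in the frame of anvil between -0.01 and 0.085 m) or (horizontal distance between cup2 and disc_top below 0.015 m and angle between cup2's own z axis and vertical below 0.15 rad and z of cup2 in the frame of disc_top between -0.01 and 0.085 m)) and ((horizontal distance between cup3 and anvil below 0.015 m and angle between cup3's own z axis and vertical below 0.15 rad and z of cup3 in the frame of anvil between -0.01 and 0.085 m) or (horizontal distance between cup3 and disc_top below 0.015 m and angle between cup3's own z axis and vertical below 0.15 rad and z of cup3 in the frame of disc_top between -0.01 and 0.085 m)) and ((horizontal distance between cup4 and anvil below 0.015 m and angle between cup4's own z axis and vertical below 0.15 rad and z of cup4 in the frame of anvil between -0.01 and 0.085 m) or (horizontal distance between cup4 and disc_top below 0.015 m and angle between cup4's own z axis and vertical below 0.15 rad and z of cup4 in the frame of disc_top between -0.01 and 0.085 m)) and ((horizontal distance between cup5 and anvil below 0.015 m and angle between cup5's own z axis and vertical below 0.15 rad and z of cup5 in the frame of anvil between -0.01 and 0.085 m) or (horizontal distance between cup5 and disc_top below 0.015 m and angle between cup5's own z axis and vertical below 0.15 rad and z of cup5 in the frame of disc_top between -0.01 and 0.085 m)) and ((horizontal distance between cup6 and anvil below 0.015 m and angle between cup6's own z axis and vertical below 0.15 rad and z of cup6 in the frame of anvil between -0.01 and 0.085 m) or (horizontal distance between cup6 and disc_top below 0.015 m and angle between cup6's own z axis and vertical below 0.15 rad and z of cup6 in the frame of disc_top between -0.01 and 0.085 m)) and contact force between disc and cup1 below 2.8 N and contact force between disc and cup2 below 2.8 N and contact force between disc and cup3 below 2.8 N and contact force between disc and cup4 below 2.8 N and contact force between disc and cup5 below 2.8 N and contact force between disc and cup6 below 2.8 N and contact force between press and anything else above 3 N and (not ((horizontal distance between cup1 and anvil below 0.03 m and z of cup1 in the frame of anvil above 0.017 m) or (horizontal distance between cup2 and anvil below 0.03 m and z of cup2 in the frame of anvil above 0.017 m) or (horizontal distance between cup3 and anvil below 0.03 m and z of cup3 in the frame of anvil above 0.017 m) or (horizontal distance between cup4 and anvil below 0.03 m and z of cup4 in the frame of anvil above 0.017 m) or (horizontal distance between cup5 and anvil below 0.03 m and z of cup5 in the frame of anvil above 0.017 m) or (horizontal distance between cup6 and anvil below 0.03 m and z of cup6 in the frame of anvil above 0.017 m)) or contact force between press and anything else above 6.3 N) and (not ((horizontal distance between cup1 and anvil below 0.03 m and z of cup1 in the frame of anvil above 0.051 m) or (horizontal distance between cup2 and anvil below 0.03 m and z of cup2 in the frame of anvil above 0.051 m) or (horizontal distance between cup3 and anvil below 0.03 m and z of cup3 in the frame of anvil above 0.051 m) or (horizontal distance between cup4 and anvil below 0.03 m and z of cup4 in the frame of anvil above 0.051 m) or (horizontal distance between cup5 and anvil below 0.03 m and z of cup5 in the frame of anvil above 0.051 m) or (horizontal distance between cup6 and anvil below 0.03 m and z of cup6 in the frame of anvil above 0.051 m)) or contact force between press and anything else above 10.4 N)), for 0.3 s.
2. the lever's dome presses firmly on the stack ((contact force between dome and cup1 above 8 N or contact force between dome and cup2 above 8 N or contact force between dome and cup3 above 8 N or contact force between dome and cup4 above 8 N or contact force between dome and cup5 above 8 N or contact force between dome and cup6 above 8 N)), for 0.3 s.
3. the lever is swung back to its rest (value of joint lever below 0.15 rad), for 0.2 s.
At the end, for the whole second after the job is handed in: Every cup present stands upright (within 0.15 rad) in one of the two nests, within 15 mm of the centre of the anvil or of the blue disc; the heavy ones are all on the anvil and the light ones all on the disc; all at rest; the lever is back within 0.15 rad of its rest (all of step 1 and linear speed of each of cup1, cup2, cup3, cup4, cup5, cup6 below 0.02 m/s and value of joint lever below 0.15 rad); the robot touches nothing.
It fails at once if a bystander is moved more than 25 mm (distance of any of die1, die2, ferrule, spacer from where it was at the start of the episode above 0.025 m).
It fails at once if the stack is forced: more than 90 N between dome and a cup (contact force between dome and cup1 above 90 N or contact force between dome and cup2 above 90 N or contact force between dome and cup3 above 90 N or contact force between dome and cup4 above 90 N or contact force between dome and cup5 above 90 N or contact force between dome and cup6 above 90 N).
Of cup1, cup2, cup3, cup4, cup5, cup6 only 4 to 5 are there at a start; the rules pass over those that are not, and their reading is None.
At some moment in a run one of disc may be knocked a few centimetres aside while the robot is not near it.
It also fails if it takes over 210 s, if anything falls off the work surface, if the arm or the gripper's body presses on something with over 40 N, if the wrist force passes 120 N, or if a joint passes its speed limit or range.

## Working session

There is one attempt and no reset: what is moved stays moved. The work goes in short steps, Python scripts to look and compute and a shell command to move; the robot and the scene stay as the last step left them, time stands still between calls to the robot, and variables do not carry over. Pictures are saved under pics/ and viewed, at most 14 in all, crops included, and the job is handed in when it is done.

```bash
ls; mkdir -p pics; cat > h.py <<'E'
import numpy as np, cv2
from rig import r
def shot(n):
    s=r.observe(); c=r.camera(n)
    if n=="wrist":
        T=np.array(c["tool_from_camera"]);Rt=np.array(s["tcp_rot"]);p=np.array(s["tcp_pos"])
        Rw=Rt@T[:3,:3]; tw=Rt@T[:3,3]+p
    else:
        R=np.array(c["R"]); Rw=R.T; tw=-R.T@np.array(c["t"])
    K=np.array(c["intrinsics"]); d=c["depth"]
    v,u=np.mgrid[0:420,0:560]
    P=np.stack([(u-K[0,2])/K[0,0]*d,(v-K[1,2])/K[1,1]*d,d],-1)@Rw.T+tw
    P[d==0]=np.nan
    return c,P
def save(c,f,crop=None,k=1):
    im=c["image"][:,:,::-1]
    if crop: a,b,e,g=crop; im=im[b:g,a:e]
    cv2.imwrite("pics/"+f,cv2.resize(im,None,fx=k,fy=k))
def fit(xy):
    A=np.c_[2*xy,np.ones(len(xy))]; s=np.linalg.lstsq(A,(xy**2).sum(1),rcond=None)[0]
    return s[:2],np.sqrt(s[2]+s[0]**2+s[1]**2)
E
python3 - <<'E'
from h import *
s=r.observe();print({k:np.round(s[k],3).tolist() for k in s})
for n in("scene","side"):
    c,P=shot(n);save(c,n+"0.png");np.savez(n+"0.npz",P=P,im=c["image"])
E
```

```text
pics
{'clock': 0.0, 'q': [-67.619, 30.778, -0.254, 88.172, 0.149, 61.15, -4.081], 'joint_velocities': [-0.04, 0.064, -0.118, -0.063, -0.03, -0.044, -0.06], 'joint_torque': [-0.0, -58.34, 1.048, -25.912, 0.012, 0.009, -0.0], 'tcp_pos': [0.286, 0.583, 0.241], 'tcp_rot': [[-0.897, 0.441, -0.001], [0.441, 0.897, -0.002], [-0.0, -0.002, -1.0]], 'wrist_force': [-0.739, -0.416, -0.026], 'wrist_torque': [-0.002, -0.008, -0.041], 'grasp_force': 0.0, 'opening': 0.086}
```

View pics/scene0.png

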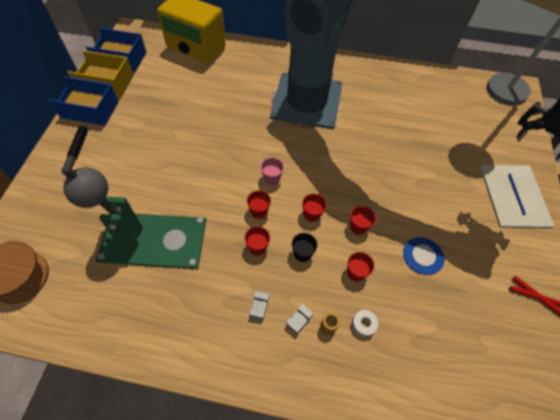

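View pics/side0.png

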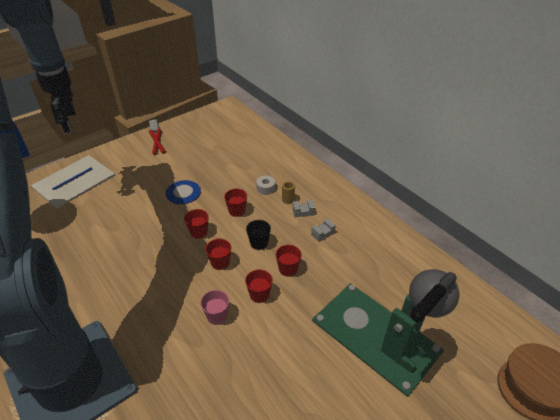

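The scene picture shows five red cups at (259,205), (314,207), (362,220), (257,241) and (360,267). The pink look-alike is at (272,171) and the black one at (304,247); I leave both alone. The disc is at (424,256) and the anvil circle at (175,240). The lever is at (80,170) and the bystanders at (260,305), (300,318), (331,322) and (365,323). The side view shows the same layout.

```bash
cat >> h.py <<'E'
def red(im):
    h=cv2.cvtColor(im,cv2.COLOR_RGB2HSV); H,S,V=h[...,0],h[...,1],h[...,2]
    return ((H<6)|(H>174))&(S>190)&(V>50)
def cups(P,im,top=0.062):
    """fit rims: points within 4mm of a level"""
    m=red(im)&np.isfinite(P[...,2]);n,l,st,_=cv2.connectedComponentsWithStats(m.astype(np.uint8))
    out=[]
    for i in range(1,n):
        if st[i,4]<60: continue
        Q=P[l==i]; zt=np.percentile(Q[:,2],97); q=Q[Q[:,2]>zt-.006]
        if len(q)<8: continue
        c,R=fit(q[:,:2]); out.append((st[i,:4].tolist(),c.round(4).tolist(),round(R,4),round(zt,4),len(q)))
    return out
E
python3 - <<'E'
from h import *
for n in("scene","side"):
    z=np.load(n+"0.npz");P,im=z["P"],z["im"];print(n)
    for o in cups(P,im):print(o)
    h=cv2.cvtColor(im,cv2.COLOR_RGB2HSV)
    bl=(h[...,0]>105)&(h[...,0]<125)&(h[...,1]>150)&(abs(P[...,2]-.006)<.01)&(abs(P[...,0]-.6)<.3)
    print("disc",np.nanmean(P[bl],0),fit(P[bl][:,:2]),(P[bl].min(0),P[bl].max(0)))
    l=(350,0)
    gr=(h[...,0]>60)&(h[...,0]<95)&(h[...,1]>80)&(abs(P[...,2]-.012)<.006)
    q=P[gr][:,:2].astype(np.float32);print("plate",cv2.minAreaRect(q))
    # anvil circle: grey pixels on plate
    (cx,cy),(w,hh),a=cv2.minAreaRect(q)
    g=(h[...,1]<90)&(abs(P[...,2]-.012)<.006)&(np.hypot(P[...,0]-cx,P[...,1]-cy)<.11)
    nn,L,st,ce=cv2.connectedComponentsWithStats(g.astype(np.uint8)); 
    for i in range(1,nn):
        if st[i,4]>60: Q=P[L==i];print("grey",Q.mean(0),fit(Q[:,:2]),(Q.min(0)+Q.max(0))/2,Q.max(0)-Q.min(0))
    hi=(P[...,2]>.15)&(abs(P[...,0]-.55)<.35)&(P[...,1]<-.3)&(P[...,1]>-.9)
    Q=P[hi];print("high",Q.min(0),Q.max(0),len(Q))
    dk=hi&(h[...,2]<50);Q=P[dk];print("dark",Q.mean(0),Q.min(0),Q.max(0),len(Q))
    for nm in("die1","ferrule","spacer","cup4","lever_grip","dome"):
        r.camera(n) if nm=="die1" else 0
        for f in r.silhouettes(n,nm):
            Q=P[f["pixels"]];Q=Q[np.isfinite(Q[:,2])]
            if f["confidence"]>.3: print(nm,round(f["confidence"],2),np.round(f["extent"]),np.median(Q,0).round(3),Q[:,2].max().round(3))
E
```

```text
scene
([248, 191, 22, 28], [0.4647, -0.0619], np.float64(0.0316), np.float64(0.0601), 57)
([303, 195, 24, 27], [0.4429, 0.0868], np.float64(0.0317), np.float64(0.0611), 66)
([350, 206, 26, 29], [0.455, 0.2194], np.float64(0.0319), np.float64(0.062), 79)
([246, 226, 23, 29], [0.5736, -0.0416], np.float64(0.0317), np.float64(0.0614), 62)
([348, 253, 25, 28], [0.5911, 0.2257], np.float64(0.0315), np.float64(0.0609), 71)
([510, 277, 50, 38], [0.5627, 0.6744], np.float64(0.0364), np.float64(0.0173), 366)
disc [0.50668276 0.39691478 0.00510485] (array([0.4775222 , 0.43390449]), np.float64(0.0668798096725258)) (array([ 0.30641911,  0.34569782, -0.00157309]), array([0.5553404 , 0.67142759, 0.01492733]))
plate ((0.6131409406661987, -0.3227185606956482), (0.1454916149377823, 0.2642819583415985), 8.05320930480957)
grey [ 0.6014603  -0.26476381  0.01148294] (array([ 0.60097109, -0.26482701]), np.float64(0.023930427664052335)) [ 0.6003011  -0.26511097  0.01143775] [0.06835518 0.06689299 0.01049338]
high [ 0.51044747 -0.44842531  0.1502502 ] [ 0.66852943 -0.34927054  0.3271159 ] 2552
dark [ 0.6125
[... 2059 characters left out ...]
34. 243.] [ 0.726 -0.011  0.024] 0.04
ferrule 0.56 [283. 183. 294. 203.] [0.736 0.163 0.041] 0.065
spacer 0.72 [257. 176. 274. 195.] [0.712 0.244 0.028] 0.035
cup4 0.96 [276. 249. 298. 275.] [ 0.571 -0.043  0.04 ] 0.067
cup4 0.93 [202. 240. 232. 271.] [0.439 0.088 0.039] 0.068
cup4 0.89 [247. 221. 270. 248.] [0.562 0.079 0.04 ] 0.067
cup4 0.81 [224. 185. 248. 218.] [0.586 0.225 0.041] 0.068
cup4 0.66 [202. 289. 228. 321.] [ 0.343 -0.05   0.039] 0.067
cup4 0.6 [187. 208. 211. 239.] [0.45  0.216 0.04 ] 0.066
cup4 0.56 [246. 271. 276. 302.] [ 0.461 -0.063  0.039] 0.067
lever_grip 0.72 [411. 270. 460. 322.] [ 0.595 -0.433  0.29 ] 0.329
dome 0.96 [408. 268. 459. 320.] [ 0.603 -0.408  0.279] 0.322
```

```bash
python3 -m crank '[[[0.02,-0.022,0],0],[[0.02,-0.022,0],0],[[0.02,-0.022,0],0],[[0.02,-0.022,0],0],[[0.02,-0.022,0],0],[[0.02,-0.022,0],0],[[0.02,-0.022,0],0],[[0.02,-0.022,0],0]]' 1 40; python3 -m crank '[[[0.018,-0.022,0],0],[[0.018,-0.022,0],0],[[0.018,-0.022,0],0],[[0.018,-0.022,0],0],[[0.018,-0.022,0],0],[[0.018,-0.022,0],0],[[0.018,-0.022,0],0],[[0,0,0],0]]'
python3 - <<'E'
from h import *
c,P=shot("wrist");save(c,"w1.png");print(np.round(c["tool_from_camera"],3).tolist(),r.observe()["tcp_pos"],r.observe()["wrist_force"])
for o in cups(P,c["image"]):print(o)
E
```

```text
clock: 1.6
tcp_pos: [0.4475, 0.4065, 0.2425]
tcp_rot: [[-0.898, 0.441, 0.0], [0.441, 0.898, 0.0], [-0.0, 0.0, -1.0]]
wrist_force: [0.2, 0.2, -0.6]
opening: 0.0853
grasp_force: 0.0
clock: 2.4
tcp_pos: [0.5757, 0.2482, 0.2425]
tcp_rot: [[-0.894, 0.447, 0.002], [0.447, 0.894, -0.003], [-0.003, -0.002, -1.0]]
wrist_force: [0.5, -0.4, -0.1]
opening: 0.0854
grasp_force: 0.0
[[-0.001, -0.946, -0.324, 0.084], [1.0, -0.002, 0.001, -0.001], [-0.001, -0.324, 0.946, -0.132], [0.0, 0.0, 0.0, 1.0]] [0.57408932 0.2508605  0.24231647] [-0.18009955 -0.46239019 -0.13247392]
([128, 7, 88, 93], [0.4515, 0.2186], np.float64(0.0318), np.float64(0.0625), 1174)
([0, 76, 90, 84], [0.4391, 0.086], np.float64(0.0319), np.float64(0.0622), 835)
([223, 160, 76, 77], [0.5866, 0.2248], np.float64(0.0319), np.float64(0.0626), 848)
([0, 253, 65, 80], [0.5693, -0.0423], np.float64(0.0319), np.float64(0.062), 587)
```

View pics/w1.png

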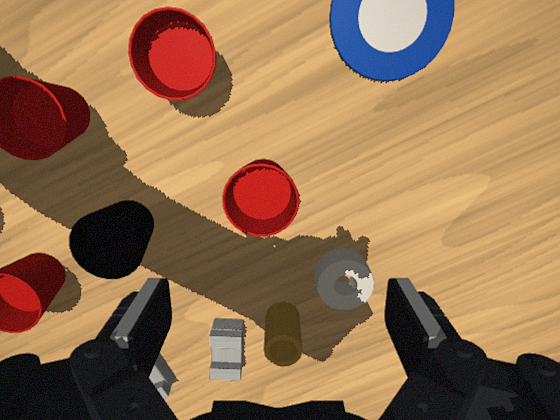

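The wrist view shows the target red cup at (261,197), with black at (110,240) on the left and the spacer at (343,280). The pick is confirmed as red.

```bash
python3 -m crank '[[[0.007,-0.014,-0.02],0],[[0.006,-0.012,-0.03],0],[[0,0,-0.04],0],[[0,0,-0.04],0],[[0,0,-0.03],0],[[0,0,-0.025],0],[[0,0,-0.015],0],[[0,0,0],0]]'; python3 -m crank '[[[0,0,0],0],[[0,0,0],0],[[0,0,0],0],[[0,0,0],0],[[0,0,0],0],[[0,0,0],0],[[0,0,0],0],[[0,0,0],0]]' 0 40;  python3 -m crank '[[[0,0,0.01],0],[[0,0,0.02],0],[[0,0,0.03],0],[[0,0,0.03],0],[[0,0,0.03],0],[[0,0,0.02],0],[[0,0,0],0],[[0,0,0],0]]'
```

```text
clock: 3.25
tcp_pos: [0.5838, 0.2278, 0.0404]
tcp_rot: [[-0.898, 0.44, -0.004], [0.44, 0.898, -0.001], [0.003, -0.002, -1.0]]
wrist_force: [-0.2, -0.4, 1.3]
opening: 0.0854
grasp_force: 0.0
clock: 4.05
tcp_pos: [0.5869, 0.228, 0.0443]
tcp_rot: [[-0.897, 0.441, 0.003], [0.441, 0.897, 0.001], [-0.002, 0.002, -1.0]]
wrist_force: [-1.9, 0.5, 7.6]
opening: 0.0662
grasp_force: 44.4
clock: 4.85
tcp_pos: [0.5857, 0.2274, 0.1828]
tcp_rot: [[-0.898, 0.441, 0.001], [0.441, 0.898, 0.001], [-0.001, 0.001, -1.0]]
wrist_force: [-0.7, 0.7, -0.5]
opening: 0.0663
grasp_force: 44.6
```

```bash
cat >> h.py <<'E'
def disc(n,x0,y0,w=.12):
    c,P=shot(n);h=cv2.cvtColor(c["image"],cv2.COLOR_RGB2HSV)
    m=(h[...,0]>105)&(h[...,0]<125)&(h[...,1]>150)&(abs(P[...,2]-.006)<.012)&(abs(P[...,0]-x0)<w)&(abs(P[...,1]-y0)<w)
    q=P[m][:,:2].astype(np.float32);hu=cv2.convexHull(q)
    o=cv2.minEnclosingCircle(hu); e=cv2.fitEllipse(hu)
    return c,P,len(q),np.round(o[0],4),round(o[1],4),np.round(e[0],4)
E
python3 - <<'E'
from h import *
for n in("scene","side","wrist"):
    try:
        print(n,disc(n,.5,.39)[2:])
    except Exception as e: print(n,e)
print(r.observe()["wrist_force"], r.observe()["tcp_pos"])
E
```

```text
scene (523, array([0.5049, 0.3959]), 0.0534, array([0.5048, 0.3967]))
side (339, array([0.4998, 0.3936]), 0.0531, array([0.4993, 0.394 ]))
wrist (5053, array([0.5148, 0.3899]), 0.0525, array([0.5201, 0.3856]))
[-0.1072802  -0.18084714  0.37915749] [0.58483415 0.22704299 0.18103905]
```

```bash
python3 -m crank '[[[-0.012,0.024,0],0],[[-0.012,0.024,0],0],[[-0.012,0.024,0],0],[[-0.012,0.024,0],0],[[-0.012,0.024,0],0],[[-0.012,0.024,0],0],[[-0.012,0.024,0],0],[[0,0,0],0]]'; python3 -m crank '[[[0,0,-0.02],0],[[0,0,-0.03],0],[[0,0,-0.03],0],[[0,0,-0.025],0],[[0,0,-0.015],0],[[0,0,-0.008],0],[[0,0,-0.004],0],[[0,0,0],0]]'
```

```text
clock: 5.8
tcp_pos: [0.4979, 0.4, 0.181]
tcp_rot: [[-0.9, 0.435, -0.003], [0.435, 0.9, 0.002], [0.004, -0.0, -1.0]]
wrist_force: [-0.5, 0.5, 0.1]
opening: 0.0657
grasp_force: 44.6
clock: 6.6
tcp_pos: [0.5025, 0.3955, 0.0511]
tcp_rot: [[-0.897, 0.441, 0.001], [0.441, 0.897, 0.001], [-0.001, 0.001, -1.0]]
wrist_force: [0.4, 0.8, -0.4]
opening: 0.0659
grasp_force: 44.6
```

```bash
python3 -m crank '[[[0,0,0],0],[[0,0,0],0],[[0,0,0],0],[[0,0,0],0],[[0,0,0.005],0],[[0,0,0.02],0],[[0,0,0.04],0],[[0,0,0.05],0]]' 1; python3 -m crank '[[[-0.008,-0.025,0.02],0],[[-0.008,-0.03,0],0],[[-0.008,-0.03,0],0],[[-0.008,-0.03,0],0],[[-0.008,-0.03,0],0],[[-0.008,-0.025,0],0],[[0,0,0],0],[[0,0,0],0]]'
python3 - <<'E'
from h import *
for n in("scene","side"):
    c,P,*o=disc(n,.5,.39);print(n,o)
    for x in cups(P,c["image"]):print(x)
    save(c,n+"1.png",(290,150,490,300) if n=="scene" else (130,130,330,280),3)
E
```

```text
clock: 7.4
tcp_pos: [0.5005, 0.3944, 0.1651]
tcp_rot: [[-0.898, 0.441, -0.003], [0.441, 0.898, -0.003], [0.001, -0.004, -1.0]]
wrist_force: [0.5, 1.1, 0.2]
opening: 0.0854
grasp_force: 0.0
clock: 8.2
tcp_pos: [0.454, 0.2254, 0.1858]
tcp_rot: [[-0.897, 0.442, 0.001], [0.442, 0.897, 0.001], [-0.0, 0.001, -1.0]]
wrist_force: [-0.2, 0.5, -0.2]
opening: 0.0856
grasp_force: 0.0
scene [435, array([0.5048, 0.3965]), 0.0513, array([0.5056, 0.3966])]
([248, 191, 23, 27], [0.4646, -0.062], np.float64(0.0318), np.float64(0.0606), 65)
([303, 195, 23, 26], [0.4431, 0.0863], np.float64(0.0315), np.float64(0.0601), 62)
([351, 207, 24, 27], [0.4552, 0.2196], np.float64(0.0317), np.float64(0.0597), 61)
([246, 226, 23, 29], [0.5739, -0.0415], np.float64(0.0318), np.float64(0.0611), 69)
([415, 235, 28, 28], [0.5082, 0.3945], np.float64(0.0318), np.float64(0.0667), 71)
([511, 277, 49, 38], [0.5637, 0.6732], np.float64(0.0361), np.float64(0.0176), 356)
side [231, array([0.4981, 0.3923]), 0.0536, array([0.4988, 0.3926])]
([150, 129, 15, 25], [0.5703, 0.6769], np.float64(0.0415), np.float64(0.0205), 87)
([172, 171, 13, 24], [0.5057, 0.3899], np.float64(0.0344), np.float64(0.0704), 12)
([185, 210, 22, 28], [0.4499, 0.2169], np.float64(0.0316), np.float64(0.0638), 47)
([206, 240, 24, 29], [0.4381, 0.0837], np.float64(0.0316), np.float64(0.063), 43)
([277, 245, 24, 30], [0.5696, -0.0443], np.float64(0.0317), np.float64(0.0629), 55)
([246, 270, 26, 32], [0.4603, -0.0647], np.float64(0.0319), np.float64(0.0628), 71)
```

```bash
python3 -m crank '[[[-0.002,-0.006,-0.01],0],[[0,0,-0.03],0],[[0,0,-0.035],0],[[0,0,-0.03],0],[[0,0,-0.022],0],[[0,0,-0.012],0],[[0,0,-0.004],0],[[0,0,0],0]]'; python3 -m crank '[[[0,0,0],0],[[0,0,0],0],[[0,0,0],0],[[0,0,0],0],[[0,0,0],0],[[0,0,0],0],[[0,0,0],0],[[0,0,0],0]]' 0 40;  python3 -m crank '[[[0,0,0.01],0],[[0,0,0.02],0],[[0,0,0.03],0],[[0,0,0.03],0],[[0,0,0.03],0],[[0,0,0.02],0],[[0,0,0],0],[[0,0,0],0]]'; python3 -m crank '[[[0,0,0],0],[[0,0,0],0],[[0,0,0],0],[[0,0,0],0],[[0,0,0],0],[[0,0,0],0],[[0,0,0],0],[[0,0,0],0]]'
```

```text
clock: 9.1
tcp_pos: [0.4517, 0.2195, 0.0422]
tcp_rot: [[-0.898, 0.441, -0.0], [0.441, 0.898, -0.0], [0.0, -0.0, -1.0]]
wrist_force: [1.1, 0.1, -0.0]
opening: 0.0855
grasp_force: 0.0
clock: 9.9
tcp_pos: [0.4525, 0.2196, 0.0439]
tcp_rot: [[-0.897, 0.441, 0.002], [0.441, 0.897, 0.001], [-0.001, 0.002, -1.0]]
wrist_force: [-2.3, -1.4, 8.1]
opening: 0.0661
grasp_force: 42.2
clock: 10.7
tcp_pos: [0.4513, 0.2192, 0.1823]
tcp_rot: [[-0.898, 0.441, 0.0], [0.441, 0.898, 0.0], [-0.0, 0.0, -1.0]]
wrist_force: [-0.6, 0.4, -4.1]
opening: 0.066
grasp_force: 46.1
clock: 11.5
tcp_pos: [0.4517, 0.2194, 0.1823]
tcp_rot: [[-0.897, 0.441, 0.0], [0.441, 0.897, 0.0], [-0.0, 0.0, -1.0]]
wrist_force: [-0.1, 0.6, -3.7]
opening: 0.0659
grasp_force: 46.1
```

```bash
python3 -m crank '[[[0.007,-0.027,0],-4],[[0.007,-0.027,0],-4],[[0.007,-0.027,0],-4],[[0.007,-0.027,0],-4],[[0.007,-0.027,0],-4],[[0.007,-0.027,0],-4],[[0.007,-0.027,0],-4],[[0.007,-0.027,0],-4]]';python3 -m crank '[[[0.007,-0.027,0],-4],[[0.007,-0.027,0],-4],[[0.007,-0.027,0],-4],[[0.007,-0.027,0],-4],[[0.007,-0.027,0],-4],[[0.007,-0.027,0],-4],[[0,0,0],0],[[0,0,0],0]]'
python3 - <<'E'
from h import *
c,P=shot("wrist");save(c,"w2.png");np.savez("w2.npz",P=P,im=c["image"])
print(r.observe()["tcp_pos"],r.observe()["wrist_force"])
h=cv2.cvtColor(c["image"],cv2.COLOR_RGB2HSV)
g=(h[...,1]<90)&(h[...,2]>90)&(abs(P[...,2]-.012)<.005)&(np.hypot(P[...,0]-.6,P[...,1]+.265)<.06)
nn,L,st,ce=cv2.connectedComponentsWithStats(g.astype(np.uint8))
for i in range(1,nn):
    if st[i,4]>200: q=P[L==i][:,:2].astype(np.float32);print(st[i],cv2.minEnclosingCircle(q),cv2.minAreaRect(q),q.mean(0))
c,P=shot("side");h=cv2.cvtColor(c["image"],cv2.COLOR_RGB2HSV)
g=(h[...,1]<90)&(abs(P[...,2]-.012)<.006)&(np.hypot(P[...,0]-.6,P[...,1]+.265)<.06)
nn,L,st,ce=cv2.connectedComponentsWithStats(g.astype(np.uint8))
for i in range(1,nn):
    if st[i,4]>60: q=P[L==i][:,:2].astype(np.float32);print("side",st[i],cv2.minEnclosingCircle(q),q.mean(0))
E
```

```text
clock: 12.3
tcp_pos: [0.508, 0.0023, 0.1824]
tcp_rot: [[-0.525, 0.851, 0.0], [0.851, 0.525, 0.0], [-0.0, 0.0, -1.0]]
wrist_force: [0.7, -0.8, -4.4]
opening: 0.066
grasp_force: 46.2
clock: 13.1
tcp_pos: [0.5495, -0.1591, 0.1821]
tcp_rot: [[-0.135, 0.991, -0.0], [0.991, 0.135, 0.0], [0.0, -0.0, -1.0]]
wrist_force: [-0.7, 0.3, -4.7]
opening: 0.0658
grasp_force: 46.2
[ 0.54954629 -0.15806231  0.18206042] [-0.25140706  1.16800142 -4.54024483]
side [342 305  28  25 513] ((0.6018964648246765, -0.26365578174591064), 0.03545662388205528) [ 0.60074073 -0.26527032]
```

View pics/w2.png

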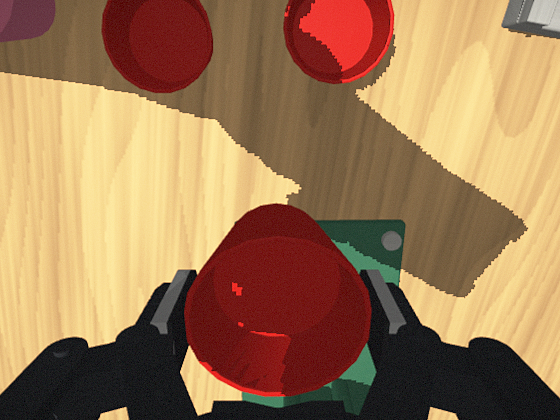

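The wrist view shows the held cup hiding the anvil, with a corner of the press plate at (390,240). Scene and side both put the anvil at (0.601,-0.265), so I'll use that.

```bash
python3 -m crank '[[[0.008,-0.018,0],0],[[0.009,-0.018,0],0],[[0.009,-0.018,0],0],[[0.009,-0.018,0],0],[[0.008,-0.018,0],0],[[0.008,-0.016,0],0],[[0,0,0],0],[[0,0,0],0]]'; python3 -m crank '[[[0,0,-0.02],0],[[0,0,-0.03],0],[[0,0,-0.03],0],[[0,0,-0.023],0],[[0,0,-0.012],0],[[0,0,-0.007],0],[[0,0,-0.004],0],[[0,0,0],0]]'
```

```text
clock: 14.0
tcp_pos: [0.6005, -0.2633, 0.1819]
tcp_rot: [[-0.137, 0.991, -0.001], [0.991, 0.137, 0.001], [0.001, -0.001, -1.0]]
wrist_force: [0.6, 0.2, -3.6]
opening: 0.0661
grasp_force: 46.3
clock: 14.8
tcp_pos: [0.6013, -0.2646, 0.0569]
tcp_rot: [[-0.136, 0.991, 0.001], [0.991, 0.136, -0.0], [-0.0, 0.001, -1.0]]
wrist_force: [-0.7, 0.0, -3.9]
opening: 0.0657
grasp_force: 46.3
```

```bash
python3 -m crank '[[[0,0,-0.002],0],[[0,0,0],0],[[0,0,0],0],[[0,0,0],0],[[0,0,0],0],[[0,0,0],0],[[0,0,0],0],[[0,0,0],0]]';python3 -m crank '[[[0,0,0],0],[[0,0,0],0],[[0,0,0],0],[[0,0,0],0],[[0,0,0.01],0],[[0,0,0.03],0],[[0,0,0.04],0],[[0,0,0.04],0]]' 1; python3 -m crank '[[[-0.005,0.035,0.01],4],[[-0.005,0.035,0],4],[[-0.005,0.035,0],4],[[-0.005,0.035,0],4],[[-0.005,0.035,0],4],[[-0.005,0.035,0],4],[[0,0,0],0],[[0,0,0],0]]'
python3 - <<'E'
from h import *
for n in("scene","wrist"):
    c,P=shot(n)
    for x in cups(P,c["image"]):print(n,x)
E
```

```text
clock: 15.6
tcp_pos: [0.6016, -0.2653, 0.0561]
tcp_rot: [[-0.136, 0.991, 0.002], [0.991, 0.136, -0.001], [-0.001, 0.002, -1.0]]
wrist_force: [-2.3, -0.5, 6.6]
opening: 0.066
grasp_force: 46.9
clock: 16.4
tcp_pos: [0.6004, -0.2647, 0.176]
tcp_rot: [[-0.136, 0.991, -0.0], [0.991, 0.136, -0.0], [0.0, -0.0, -1.0]]
wrist_force: [0.6, 0.4, 0.9]
opening: 0.0855
grasp_force: 0.0
clock: 17.2
tcp_pos: [0.5709, -0.054, 0.185]
tcp_rot: [[-0.528, 0.849, 0.001], [0.849, 0.528, 0.0], [-0.0, 0.001, -1.0]]
wrist_force: [0.1, -0.3, 0.0]
opening: 0.0856
grasp_force: 0.0
scene ([303, 195, 22, 26], [0.4433, 0.0866], np.float64(0.0315), np.float64(0.0607), 55)
scene ([158, 219, 25, 28], [0.6037, -0.2629], np.float64(0.0319), np.float64(0.0736), 71)
scene ([245, 228, 25, 27], [0.5825, -0.0385], np.float64(0.0326), np.float64(0.0626), 61)
scene ([415, 236, 28, 27], [0.508, 0.3943], np.float64(0.0315), np.float64(0.0666), 69)
scene ([510, 277, 50, 38], [0.5629, 0.6734], np.float64(0.0362), np.float64(0.0179), 347)
wrist ([82, 75, 107, 101], [0.4612, -0.0635], np.float64(0.0319), np.float64(0.0625), 1581)
wrist ([240, 137, 95, 92], [0.5698, -0.043], np.float64(0.0318), np.float64(0.0625), 1289)
wrist ([155, 349, 63, 71], [0.5737, -0.1459], np.float64(0.0934), np.float64(0.074), 405)
```

```bash
python3 -m crank '[[[-0.001,0.012,-0.01],0],[[0,0,-0.03],0],[[0,0,-0.035],0],[[0,0,-0.03],0],[[0,0,-0.021],0],[[0,0,-0.012],0],[[0,0,-0.004],0],[[0,0,0],0]]'; python3 -m crank '[[[0,0,0],0],[[0,0,0],0],[[0,0,0],0],[[0,0,0],0],[[0,0,0],0],[[0,0,0],0],[[0,0,0],0],[[0,0,0],0]]' 0 40;  python3 -m crank '[[[0,0,0.01],0],[[0,0,0.02],0],[[0,0,0.03],0],[[0,0,0.03],0],[[0,0,0.03],0],[[0,0,0.02],0],[[0,0,0],0],[[0,0,0],0]]'; python3 -m crank '[[[0,0,0],0],[[0,0,0],0],[[0,0,0],0],[[0,0,0],0],[[0,0,0],0],[[0,0,0],0],[[0,0,0],0],[[0,0,0],0]]'
```

```text
clock: 18.1
tcp_pos: [0.5698, -0.0428, 0.0422]
tcp_rot: [[-0.527, 0.85, -0.0], [0.85, 0.527, -0.0], [-0.0, -0.0, -1.0]]
wrist_force: [0.2, 0.3, 0.0]
opening: 0.0855
grasp_force: 0.0
clock: 18.9
tcp_pos: [0.5707, -0.0427, 0.0439]
tcp_rot: [[-0.527, 0.85, 0.002], [0.85, 0.527, 0.0], [-0.001, 0.002, -1.0]]
wrist_force: [-0.8, -0.8, 4.0]
opening: 0.0643
grasp_force: 43.1
clock: 19.7
tcp_pos: [0.5698, -0.0425, 0.183]
tcp_rot: [[-0.527, 0.85, 0.001], [0.85, 0.527, 0.0], [-0.001, 0.001, -1.0]]
wrist_force: [-0.9, -0.3, -1.4]
opening: 0.0645
grasp_force: 44.4
clock: 20.5
tcp_pos: [0.5697, -0.0427, 0.1823]
tcp_rot: [[-0.527, 0.85, 0.0], [0.85, 0.527, -0.0], [-0.0, 0.0, -1.0]]
wrist_force: [0.7, 0.9, 0.1]
opening: 0.0648
grasp_force: 44.4
```

```bash
python3 -m crank '[[[-0.0015,0.0265,0],2],[[-0.0015,0.0265,0],2],[[-0.0015,0.0265,0],2],[[-0.0015,0.0265,0],2],[[-0.0015,0.0265,0],2],[[-0.0015,0.0265,0],2],[[-0.0015,0.0265,0],2],[[-0.0015,0.0265,0],2]]';python3 -m crank '[[[-0.0015,0.0265,0],2],[[-0.0015,0.0265,0],2],[[-0.0015,0.0265,0],2],[[-0.0015,0.0265,0],2],[[-0.0015,0.0265,0],2],[[-0.0015,0.0265,0],2],[[0,0,0],0],[[0,0,0],0]]'
python3 - <<'E'
from h import *
for n in("wrist","scene"):
    c,P,*o=disc(n,.5,.395);print(n,o)
    for x in cups(P,c["image"]):print(n,x)
    if n=="wrist":save(c,"w3.png")
print(r.observe()["wrist_force"])
E
```

```text
clock: 21.3
tcp_pos: [0.5576, 0.1704, 0.1823]
tcp_rot: [[-0.742, 0.67, 0.0], [0.67, 0.742, 0.0], [-0.0, 0.0, -1.0]]
wrist_force: [-0.5, -0.2, 0.2]
opening: 0.065
grasp_force: 44.3
clock: 22.1
tcp_pos: [0.5484, 0.329, 0.1821]
tcp_rot: [[-0.865, 0.501, -0.0], [0.501, 0.865, -0.0], [-0.0, -0.0, -1.0]]
wrist_force: [0.9, -1.0, -0.1]
opening: 0.065
grasp_force: 44.4
wrist [6273, array([0.5023, 0.3967]), 0.055, array([0.5018, 0.3969])]
wrist ([279, 40, 107, 110], [0.5039, 0.3931], np.float64(0.0317), np.float64(0.0687), 1775)
wrist ([0, 200, 5, 29], [0.4435, 0.0914], np.float64(0.0175), np.float64(0.0081), 75)
wrist ([186, 204, 185, 192], [0.5474, 0.3288], np.float64(0.0319), np.float64(0.2006), 5993)
scene [332, array([0.5088, 0.396 ]), 0.051, array([0.5053, 0.3964])]
scene ([248, 191, 22, 27], [0.4648, -0.0618], np.float64(0.0318), np.float64(0.0608), 59)
scene ([303, 194, 23, 28], [0.4431, 0.0866], np.float64(0.0319), np.float64(0.0613), 64)
scene ([157, 219, 26, 28], [0.6036, -0.2631], np.float64(0.0319), np.float64(0.0731), 78)
scene ([404, 222, 39, 41], [0.5538, 0.3285], np.float64(0.0305), np.float64(0.1994), 91)
scene ([510, 277, 50, 38], [0.5653, 0.6726], np.float64(0.0372), np.float64(0.0176), 355)
[ 1.07771817 -0.58669332 -0.00511973]
```

```bash
python3 -m crank '[[[-0.007,0.01,0],0],[[-0.007,0.011,0],0],[[-0.007,0.011,0],0],[[-0.007,0.011,0],0],[[-0.007,0.011,0],0],[[-0.0085,0.011,0],0],[[0,0,0],0],[[0,0,0],0]]'; python3 -m crank '[[[0,0,-0.02],0],[[0,0,-0.025],0],[[0,0,-0.02],0],[[0,0,-0.014],0],[[0,0,-0.01],0],[[0,0,-0.006],0],[[0,0,-0.003],0],[[0,0,0],0]]'
```

```text
clock: 23.0
tcp_pos: [0.505, 0.3934, 0.1822]
tcp_rot: [[-0.865, 0.502, 0.0], [0.502, 0.865, -0.0], [-0.0, -0.0, -1.0]]
wrist_force: [0.6, -0.7, -0.8]
opening: 0.0648
grasp_force: 44.4
clock: 23.8
tcp_pos: [0.5055, 0.3935, 0.0846]
tcp_rot: [[-0.864, 0.503, 0.001], [0.503, 0.864, 0.0], [-0.0, 0.001, -1.0]]
wrist_force: [-0.1, -0.7, 0.4]
opening: 0.0647
grasp_force: 44.4
```

```bash
python3 -m crank '[[[0,0,-0.001],0],[[0,0,0],0],[[0,0,0],0],[[0,0,0],0],[[0,0,0.01],0],[[0,0,0.02],0],[[0,0,0.035],0],[[0,0,0.036],0]]' 1; python3 -m crank '[[[-0.006,-0.028,0],0],[[-0.006,-0.028,0],0],[[-0.006,-0.028,0],0],[[-0.006,-0.028,0],0],[[-0.006,-0.028,0],0],[[-0.006,-0.028,0],0],[[-0.006,-0.028,0],0],[[-0.006,-0.028,0],0]]'; python3 -m crank '[[[-0.005,-0.028,0],0],[[-0.005,-0.028,0],0],[[-0.006,-0.028,0],0],[[0,0,-0.01],0],[[0,0,-0.03],0],[[0,0,-0.03],0],[[0,0,-0.03],0],[[0,0,-0.02],0]]'
python3 - <<'E'
from h import *
for n in("wrist","scene","side"):
    c,P=shot(n)
    for x in cups(P,c["image"]):print(n,x)
print(r.observe()["tcp_pos"])
E
```

```text
clock: 24.6
tcp_pos: [0.5049, 0.3931, 0.1857]
tcp_rot: [[-0.865, 0.503, -0.001], [0.503, 0.865, -0.001], [0.0, -0.001, -1.0]]
wrist_force: [1.2, 0.7, -1.1]
opening: 0.0857
grasp_force: 0.0
clock: 25.4
tcp_pos: [0.4572, 0.1683, 0.1852]
tcp_rot: [[-0.865, 0.503, 0.001], [0.503, 0.865, 0.001], [-0.001, 0.001, -1.0]]
wrist_force: [0.5, -0.7, 0.1]
opening: 0.0854
grasp_force: 0.0
clock: 26.2
tcp_pos: [0.4408, 0.0861, 0.0629]
tcp_rot: [[-0.865, 0.502, -0.001], [0.502, 0.865, 0.0], [0.001, -0.0, -1.0]]
wrist_force: [-0.0, 0.2, -0.1]
opening: 0.0855
grasp_force: 0.0
wrist ([191, 191, 167, 168], [0.4382, 0.085], np.float64(0.0319), np.float64(0.0625), 4614)
wrist ([41, 336, 54, 28], [0.3983, 0.0394], np.float64(0.0063), np.float64(0.0512), 15)
scene ([248, 191, 22, 27], [0.4649, -0.0618], np.float64(0.0315), np.float64(0.061), 55)
scene ([303, 194, 24, 28], [0.4432, 0.0873], np.float64(0.0314), np.float64(0.0601), 51)
scene ([157, 219, 26, 28], [0.6034, -0.2629], np.float64(0.0317), np.float64(0.073), 85)
scene ([415, 230, 34, 33], [0.5091, 0.3935], np.float64(0.0316), np.float64(0.1005), 88)
scene ([511, 277, 49, 38], [0.5594, 0.6749], np.float64(0.0355), np.float64(0.0177), 346)
side ([150, 129, 14, 24], [0.5473, 0.6802], np.float64(0.0408), np.float64(0.0208), 83)
side ([170, 162, 22, 33], [0.5036, 0.3909], np.float64(0.0314), np.float64(0.1034), 41)
side ([206, 243, 23, 26], [0.4712, 0.052], np.float64(0.0732), np.float64(0.0626), 8)
side ([248, 270, 24, 32], [0.4598, -0.0645], np.float64(0.0319), np.float64(0.0635), 57)
side ([345, 292, 28, 34], [0.5996, -0.266], np.float64(0.0317), np.float64(0.075), 71)
[0.44067236 0.0857306  0.0638031 ]
```

```bash
python3 -m crank '[[[-0.001,0,-0.012],0],[[0,0,-0.008],0],[[0,0,-0.002],0],[[0,0,0],0],[[0,0,0],0],[[0,0,0],0],[[0,0,0],0],[[0,0,0],0]]'; python3 -m crank '[[[0,0,0],0],[[0,0,0],0],[[0,0,0],0],[[0,0,0],0],[[0,0,0],0],[[0,0,0],0],[[0,0,0],0],[[0,0,0],0]]' 0 40;  python3 -m crank '[[[0,0,0.01],0],[[0,0,0.02],0],[[0,0,0.03],0],[[0,0,0.03],0],[[0,0,0.03],0],[[0,0,0.02],0],[[0,0,0],0],[[0,0,0],0]]'; python3 -m crank '[[[0,0,0],0],[[0,0,0],0],[[0,0,0],0],[[0,0,0],0],[[0,0,0],0],[[0,0,0],0],[[0,0,0],0],[[0,0,0],0]]'
```

```text
clock: 27.15
tcp_pos: [0.4403, 0.0854, 0.0424]
tcp_rot: [[-0.865, 0.503, 0.0], [0.503, 0.865, 0.0], [-0.0, 0.0, -1.0]]
wrist_force: [-0.0, 0.1, -0.1]
opening: 0.085
grasp_force: 0.0
clock: 27.95
tcp_pos: [0.4402, 0.0852, 0.0428]
tcp_rot: [[-0.864, 0.503, 0.0], [0.503, 0.864, 0.0], [-0.0, 0.0, -1.0]]
wrist_force: [-1.9, -0.5, 9.8]
opening: 0.0662
grasp_force: 41.7
clock: 28.75
tcp_pos: [0.4396, 0.0853, 0.1819]
tcp_rot: [[-0.865, 0.502, -0.0], [0.502, 0.865, -0.0], [0.0, -0.0, -1.0]]
wrist_force: [-0.3, 0.1, -5.6]
opening: 0.0657
grasp_force: 46.4
clock: 29.55
tcp_pos: [0.4402, 0.0853, 0.1823]
tcp_rot: [[-0.865, 0.503, 0.0], [0.503, 0.865, 0.0], [-0.0, 0.0, -1.0]]
wrist_force: [-0.6, 0.5, -4.2]
opening: 0.0659
grasp_force: 46.3
```

```bash
python3 -m crank '[[[0.0125,-0.027,0],-4],[[0.0125,-0.027,0],-4],[[0.0125,-0.027,0],-4],[[0.0125,-0.027,0],-4],[[0.0125,-0.027,0],-4],[[0.0125,-0.027,0],-4],[[0.0125,-0.027,0],-4],[[0.0125,-0.027,0],-4]]';python3 -m crank '[[[0.0125,-0.027,0],-4],[[0.0125,-0.027,0],-4],[[0.0125,-0.027,0],-4],[[0.012,-0.027,0],-4],[[0.012,-0.026,0],-4],[[0,0,0],0],[[0,0,0],0],[[0,0,0],0]]'
python3 - <<'E'
from h import *
for n in("wrist","side"):
    c,P=shot(n)
    for x in cups(P,c["image"]):print(n,x)
print(r.observe()["tcp_pos"])
E
```

```text
clock: 30.35
tcp_pos: [0.5406, -0.1316, 0.1822]
tcp_rot: [[-0.465, 0.886, -0.0], [0.886, 0.465, 0.0], [0.0, 0.0, -1.0]]
wrist_force: [1.0, 0.2, -5.1]
opening: 0.0662
grasp_force: 46.4
clock: 31.15
tcp_pos: [0.6015, -0.2632, 0.1818]
tcp_rot: [[-0.138, 0.99, -0.001], [0.99, 0.138, 0.001], [0.002, -0.001, -1.0]]
wrist_force: [-0.2, -0.0, -5.5]
opening: 0.0658
grasp_force: 46.5
wrist ([184, 156, 189, 241], [0.6006, -0.2623], np.float64(0.0319), np.float64(0.2011), 6382)
side ([150, 129, 14, 24], [0.5613, 0.6762], np.float64(0.0388), np.float64(0.0207), 89)
side ([171, 162, 21, 33], [0.5045, 0.3923], np.float64(0.0317), np.float64(0.1016), 45)
side ([345, 264, 36, 61], [0.6002, -0.2654], np.float64(0.0298), np.float64(0.1991), 38)
side ([247, 271, 25, 30], [0.4599, -0.0651], np.float64(0.0317), np.float64(0.062), 43)
[ 0.60165045 -0.26317456  0.18208401]
```

```bash
python3 -m crank '[[[0,-0.001,-0.02],0],[[0,0,-0.025],0],[[0,0,-0.018],0],[[0,0,-0.012],0],[[0,0,-0.008],0],[[0,0,-0.006],0],[[0,0,-0.003],0],[[0,0,0],0]]';python3 -m crank '[[[0,0,-0.001],0],[[0,0,-0.001],0],[[0,0,0],0],[[0,0,0],0],[[0,0,0],0],[[0,0,0],0],[[0,0,0],0],[[0,0,0],0]]'
```

```text
clock: 32.05
tcp_pos: [0.6019, -0.2657, 0.0904]
tcp_rot: [[-0.136, 0.991, 0.0], [0.991, 0.136, -0.0], [-0.0, 0.0, -1.0]]
wrist_force: [-0.1, 0.4, -4.3]
opening: 0.0659
grasp_force: 46.5
clock: 32.85
tcp_pos: [0.6022, -0.2662, 0.089]
tcp_rot: [[-0.136, 0.991, 0.001], [0.991, 0.136, -0.001], [-0.001, 0.001, -1.0]]
wrist_force: [-0.8, -0.7, 5.2]
opening: 0.066
grasp_force: 47.1
```

```bash
python3 -m crank '[[[0,0,0],0],[[0,0,0],0],[[0,0,0],0],[[0,0,0],0],[[0,0,0.01],0],[[0,0,0.02],0],[[0,0,0.033],0],[[0,0,0.033],0]]' 1; python3 -m crank '[[[-0.014,0.02,0],4],[[-0.014,0.02,0],4],[[-0.014,0.02,0],4],[[-0.014,0.02,0],4],[[-0.014,0.02,0],4],[[-0.014,0.02,0],4],[[-0.014,0.02,0],4],[[-0.014,0.02,0],4]]'; python3 -m crank '[[[-0.014,0.02,0],4],[[-0.014,0.021,0],0],[[0,0,-0.02],0],[[0,0,-0.03],0],[[0,0,-0.03],0],[[0,0,-0.025],0],[[0,0,-0.015],0],[[0,0,0],0]]'
python3 - <<'E'
from h import *
for n in("wrist","scene"):
    c,P=shot(n)
    for x in cups(P,c["image"]):print(n,x)
print(r.observe()["tcp_pos"])
E
```

```text
clock: 33.65
tcp_pos: [0.6014, -0.2656, 0.1857]
tcp_rot: [[-0.136, 0.991, -0.001], [0.991, 0.136, 0.0], [0.0, -0.001, -1.0]]
wrist_force: [0.5, -0.1, 0.5]
opening: 0.0857
grasp_force: 0.0
clock: 34.45
tcp_pos: [0.4893, -0.1051, 0.1851]
tcp_rot: [[-0.643, 0.766, 0.001], [0.766, 0.643, -0.0], [-0.001, 0.001, -1.0]]
wrist_force: [0.6, 1.6, 0.3]
opening: 0.0855
grasp_force: 0.0
clock: 35.25
tcp_pos: [0.4606, -0.0647, 0.0632]
tcp_rot: [[-0.692, 0.722, -0.003], [0.722, 0.692, -0.0], [0.002, -0.002, -1.0]]
wrist_force: [-1.0, -0.3, 0.6]
opening: 0.0851
grasp_force: 0.0
wrist ([198, 192, 166, 168], [0.4601, -0.0637], np.float64(0.0319), np.float64(0.0625), 4566)
scene ([248, 192, 17, 27], [0.4639, -0.0601], np.float64(0.0329), np.float64(0.061), 28)
scene ([154, 213, 29, 34], [0.6046, -0.2634], np.float64(0.0318), np.float64(0.1069), 90)
scene ([415, 230, 34, 33], [0.5093, 0.3938], np.float64(0.0315), np.float64(0.1004), 81)
scene ([510, 277, 50, 38], [0.5644, 0.6732], np.float64(0.0364), np.float64(0.0176), 359)
[ 0.46210855 -0.06489594  0.06496106]
```

```bash
python3 -m crank '[[[-0.001,0.001,-0.012],0],[[0,0,-0.008],0],[[0,0,-0.002],0],[[0,0,0],0],[[0,0,0],0],[[0,0,0],0],[[0,0,0],0],[[0,0,0],0]]'; python3 -m crank '[[[0,0,0],0],[[0,0,0],0],[[0,0,0],0],[[0,0,0],0],[[0,0,0],0],[[0,0,0],0],[[0,0,0],0],[[0,0,0],0]]' 0 40;  python3 -m crank '[[[0,0,0.01],0],[[0,0,0.02],0],[[0,0,0.03],0],[[0,0,0.03],0],[[0,0,0.03],0],[[0,0,0.02],0],[[0,0,0],0],[[0,0,0],0]]'; python3 -m crank '[[[0,0,0],0],[[0,0,0],0],[[0,0,0],0],[[0,0,0],0],[[0,0,0],0],[[0,0,0],0],[[0,0,0],0],[[0,0,0],0]]'
```

```text
clock: 36.15
tcp_pos: [0.4609, -0.0637, 0.0424]
tcp_rot: [[-0.693, 0.721, 0.0], [0.721, 0.693, -0.0], [-0.0, 0.0, -1.0]]
wrist_force: [0.8, -0.6, -0.2]
opening: 0.0855
grasp_force: 0.0
clock: 36.95
tcp_pos: [0.4608, -0.0636, 0.0428]
tcp_rot: [[-0.692, 0.722, 0.0], [0.722, 0.692, 0.0], [0.0, 0.0, -1.0]]
wrist_force: [-1.0, 0.4, 10.0]
opening: 0.0651
grasp_force: 41.8
clock: 37.75
tcp_pos: [0.4606, -0.0635, 0.1825]
tcp_rot: [[-0.693, 0.721, 0.001], [0.721, 0.693, 0.0], [-0.0, 0.001, -1.0]]
wrist_force: [-0.7, -0.2, -2.0]
opening: 0.0653
grasp_force: 44.5
clock: 38.55
tcp_pos: [0.4607, -0.0636, 0.1823]
tcp_rot: [[-0.693, 0.721, 0.0], [0.721, 0.693, -0.0], [-0.0, 0.0, -1.0]]
wrist_force: [-0.9, -0.2, -1.5]
opening: 0.0651
grasp_force: 44.5
```

```bash
python3 -m crank '[[[0.006,0.026,0],2],[[0.006,0.026,0],2],[[0.006,0.026,0],2],[[0.006,0.026,0],2],[[0.006,0.026,0],2],[[0.006,0.026,0],2],[[0.006,0.026,0],2],[[0.006,0.026,0],2]]';python3 -m crank '[[[0.006,0.026,0],0],[[0.006,0.026,0],0],[[0.006,0.026,0],0],[[0.006,0.026,0],0],[[0.006,0.026,0],0],[[0.006,0.026,0],0],[[0.006,0.026,0],0],[[0,0,0],0]]'
python3 - <<'E'
from h import *
F=[]
for n in("wrist","scene","side"):
    c,P,*o=disc(n,.5,.395);print(n,o);F.append(r.observe()["wrist_force"][2])
    for x in cups(P,c["image"]):print(n,x)
print(F,r.observe()["tcp_pos"])
E
```

```text
clock: 39.35
tcp_pos: [0.5088, 0.1455, 0.1823]
tcp_rot: [[-0.865, 0.501, 0.0], [0.501, 0.865, -0.0], [-0.0, -0.0, -1.0]]
wrist_force: [0.8, -1.2, 0.4]
opening: 0.0648
grasp_force: 44.5
clock: 40.15
tcp_pos: [0.55, 0.3313, 0.182]
tcp_rot: [[-0.867, 0.498, 0.0], [0.498, 0.867, 0.003], [0.001, 0.003, -1.0]]
wrist_force: [-0.1, -0.9, -1.1]
opening: 0.0652
grasp_force: 44.6
wrist [4833, array([0.5017, 0.3967]), 0.0546, array([0.5013, 0.3966])]
wrist ([274, 36, 124, 128], [0.5051, 0.3929], np.float64(0.0318), np.float64(0.1027), 2504)
wrist ([185, 205, 187, 194], [0.5492, 0.3309], np.float64(0.0319), np.float64(0.2015), 6122)
scene [335, array([0.5094, 0.3959]), 0.0514, array([0.5087, 0.3961])]
scene ([154, 213, 29, 34], [0.6047, -0.2635], np.float64(0.0317), np.float64(0.1066), 90)
scene ([405, 223, 42, 40], [0.5552, 0.3334], np.float64(0.0332), np.float64(0.2009), 89)
scene ([510, 277, 50, 38], [0.563, 0.6739], np.float64(0.0362), np.float64(0.0177), 354)
side [263, array([0.4984, 0.3935]), 0.0552, array([0.4999, 0.3946])]
side ([150, 130, 14, 24], [0.5524, 0.6787], np.float64(0.0394), np.float64(0.0208), 89)
side ([171, 162, 21, 33], [0.5037, 0.3917], np.float64(0.0317), np.float64(0.1024), 35)
side ([345, 283, 30, 42], [0.6005, -0.2664], np.float64(0.0317), np.float64(0.1088), 81)
[np.float64(-0.3232307859679673), np.float64(-0.357993805983005), np.float64(-0.21680154418814457)] [0.55062119 0.32528668 0.18196461]
```

```bash
python3 -m crank '[[[-0.007,0.011,0],0],[[-0.007,0.011,0],0],[[-0.007,0.011,0],0],[[-0.008,0.011,0],0],[[-0.008,0.012,0],0],[[-0.008,0.012,0],0],[[0,0,0],0],[[0,0,0],0]]'; python3 -m crank '[[[0,0,-0.01],0],[[0,0,-0.015],0],[[0,0,-0.014],0],[[0,0,-0.01],0],[[0,0,-0.008],0],[[0,0,-0.005],0],[[0,0,-0.003],0],[[0,0,0],0]]'
```

```text
clock: 41.1
tcp_pos: [0.5056, 0.3945, 0.1822]
tcp_rot: [[-0.865, 0.502, 0.0], [0.502, 0.865, -0.0], [-0.0, -0.0, -1.0]]
wrist_force: [0.5, 0.1, -0.1]
opening: 0.0656
grasp_force: 44.6
clock: 41.9
tcp_pos: [0.506, 0.3945, 0.1175]
tcp_rot: [[-0.864, 0.503, 0.001], [0.503, 0.864, 0.0], [-0.0, 0.001, -1.0]]
wrist_force: [0.3, -0.6, -1.7]
opening: 0.0652
grasp_force: 44.6
```

```bash
python3 -m crank '[[[0,0,-0.001],0],[[0,0,0],0],[[0,0,0],0],[[0,0,0],0],[[0,0,0.01],0],[[0,0,0.02],0],[[0,0,0.035],0],[[0,0,0.035],0]]' 1; python3 -m crank '[[[0,-0.01,0.035],0],[[0,-0.02,0.035],0],[[0,-0.03,0.035],0],[[0,-0.03,0.034],0],[[0,-0.03,0.015],0],[[0,-0.03,0],0],[[0,-0.03,0],0],[[0,-0.02,0],0]]'
python3 - <<'E'
from h import *
for n in("scene","side"):
    c,P,*o=disc(n,.5,.395);print(n,o)
    for x in cups(P,c["image"]):print(n,x)
c,P,*o=disc("wrist",.5,.395);print(o,r.observe()["tcp_pos"])
for x in cups(P,c["image"]):print(x)
E
```

```text
clock: 42.7
tcp_pos: [0.5055, 0.3941, 0.2178]
tcp_rot: [[-0.864, 0.503, -0.0], [0.503, 0.864, -0.0], [0.0, -0.001, -1.0]]
wrist_force: [2.0, 0.3, -0.2]
opening: 0.0855
grasp_force: 0.0
clock: 43.5
tcp_pos: [0.5058, 0.1917, 0.3715]
tcp_rot: [[-0.863, 0.505, 0.001], [0.505, 0.863, 0.0], [-0.001, 0.001, -1.0]]
wrist_force: [0.4, 1.2, -0.0]
opening: 0.0857
grasp_force: 0.0
scene [441, array([0.5055, 0.3965]), 0.0515, array([0.5058, 0.3963])]
scene ([154, 213, 29, 34], [0.6049, -0.2637], np.float64(0.0317), np.float64(0.1067), 92)
scene ([415, 224, 40, 39], [0.5098, 0.395], np.float64(0.0316), np.float64(0.1342), 102)
scene ([510, 277, 50, 38], [0.5648, 0.6728], np.float64(0.0367), np.float64(0.0172), 380)
side [254, array([0.4986, 0.3929]), 0.0531, array([0.499, 0.393])]
side ([150, 129, 14, 24], [0.5568, 0.68], np.float64(0.0393), np.float64(0.0206), 84)
side ([169, 152, 23, 43], [0.5043, 0.3928], np.float64(0.0309), np.float64(0.1364), 44)
side ([345, 283, 30, 42], [0.6008, -0.2666], np.float64(0.0317), np.float64(0.1088), 75)
[2852, array([0.5025, 0.3962]), 0.0549, array([0.5017, 0.3966])] [0.50591634 0.19312308 0.37128626]
([400, 11, 110, 80], [0.5058, 0.3935], np.float64(0.032), np.float64(0.1367), 988)
([17, 329, 57, 34], [0.47, -0.0693], np.float64(0.2064), np.float64(0.0764), 170)
```

```bash
python3 -m crank '[[[0.0016,-0.031,0],2],[[0.0016,-0.031,0],2],[[0.0016,-0.031,0],2],[[0.0016,-0.031,0],2],[[0.0016,-0.031,0],2],[[0.0016,-0.031,0],2],[[0.0016,-0.031,0],2],[[0.0016,-0.031,0],2]]'; python3 -m crank '[[[0.0016,-0.031,0],2],[[0.0016,-0.031,0],2],[[0.0016,-0.031,0],2],[[0.0016,-0.031,0],2],[[0.0016,-0.031,0],2],[[0.0016,-0.031,0],2],[[0.0016,-0.031,0],2],[[0.0016,-0.031,0],2]]'; python3 -m crank '[[[0.002,-0.031,0],2],[[0.002,-0.031,0],2],[[0.002,-0.031,0],2],[[0.002,-0.032,0],0],[[0,0,0],0],[[0,0,0],0],[[0,0,0],0],[[0,0,0],0]]'
python3 - <<'E'
from h import *
c,P=shot("wrist");save(c,"w4.png");s=r.observe();print(s["tcp_pos"],s["q"])
for n in ("wrist","scene","side"):
    if n!="wrist": c,P=shot(n)
    d=(c["image"].max(-1)<60)&(abs(P[...,2]-.3)<.06)&(abs(P[...,0]-.545)<.05)&(abs(P[...,1]+.43)<.05)
    if n=="scene":save(c,"s4.png",(30,80,230,280),3)
    Q=P[d];print(n,len(Q))
    if len(Q)>20:print(np.percentile(Q,[2,50,98],axis=0).round(3).tolist())
E
```

```text
clock: 44.45
tcp_pos: [0.519, -0.0532, 0.3707]
tcp_rot: [[-0.97, 0.241, 0.001], [0.241, 0.97, 0.001], [-0.001, 0.001, -1.0]]
wrist_force: [-0.1, -0.1, 0.3]
opening: 0.0854
grasp_force: 0.0
clock: 45.25
tcp_pos: [0.5326, -0.3013, 0.3704]
tcp_rot: [[-0.999, -0.036, 0.001], [-0.036, 0.999, 0.001], [-0.001, 0.001, -1.0]]
wrist_force: [0.6, -0.1, 0.4]
opening: 0.0853
grasp_force: 0.0
clock: 46.05
tcp_pos: [0.5403, -0.4249, 0.3705]
tcp_rot: [[-0.99, -0.139, 0.001], [-0.139, 0.99, 0.001], [-0.001, 0.001, -1.0]]
wrist_force: [0.5, -0.2, -0.2]
opening: 0.0853
grasp_force: 0.0
[ 0.54013459 -0.42517191  0.37056267] [ 18.78062704  31.08446571  25.78202871  73.44731364 -13.30635907
  78.36108391 141.93239195]
wrist 6523
[[0.508, -0.45, 0.253], [0.549, -0.436, 0.323], [0.592, -0.388, 0.326]]
scene 316
[[0.515, -0.442, 0.283], [0.558, -0.43, 0.322], [0.595, -0.4, 0.325]]
side 1008
[[0.508, -0.45, 0.244], [0.576, -0.435, 0.32], [0.594, -0.384, 0.327]]
```

View pics/w4.png

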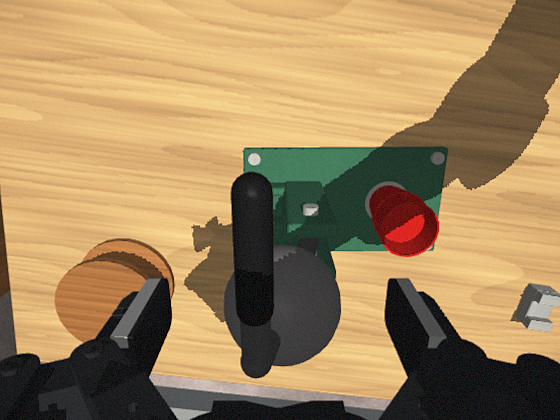

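```bash
python3 - <<'E'
from h import *
for n in("scene","side"):
    z=np.load(n+"0.npz");P,im=z["P"],z["im"]
    d=(im.max(-1)<70)&(P[...,2]>.24)&(abs(P[...,0]-.54)<.05)&(abs(P[...,1]+.43)<.06)
    Q=P[d];print(n,len(Q))
    for a in np.arange(.50,.59,.015):
        q=Q[abs(Q[:,0]-a)<.0075]
        if len(q)>3:print(round(a,3),len(q),q.min(0).round(3),q.max(0).round(3))
E
```

```text
scene 294
0.515 37 [ 0.51  -0.448  0.314] [ 0.522 -0.43   0.326]
0.53 52 [ 0.523 -0.444  0.312] [ 0.537 -0.426  0.327]
0.545 60 [ 0.538 -0.442  0.314] [ 0.552 -0.425  0.326]
0.56 56 [ 0.553 -0.439  0.312] [ 0.567 -0.423  0.326]
0.575 60 [ 0.568 -0.439  0.314] [ 0.582 -0.42   0.326]
side 775
0.5 15 [ 0.506 -0.447  0.313] [ 0.507 -0.438  0.322]
0.515 139 [ 0.508 -0.453  0.31 ] [ 0.522 -0.431  0.329]
0.53 103 [ 0.523 -0.451  0.314] [ 0.537 -0.43   0.328]
0.545 103 [ 0.538 -0.449  0.314] [ 0.552 -0.427  0.328]
0.56 96 [ 0.553 -0.448  0.316] [ 0.567 -0.423  0.329]
0.575 182 [ 0.568 -0.445  0.241] [ 0.582 -0.389  0.329]
```

The wrist view shows the black grip at (252,185)–(252,320) between the open fingers, and the dome at (283,305), clear of the right finger. Next I move 12 mm in -y and lower onto the grip.

```bash
python3 -m crank '[[[0,-0.006,0],0],[[0,-0.006,-0.01],0],[[0,0,-0.015],0],[[0,0,-0.015],0],[[0,0,-0.012],0],[[0,0,-0.008],0],[[0,0,-0.004],0],[[0,0,0],0]]'; python3 -m crank '[[[0,0,0],0],[[0,0,0],0],[[0,0,0],0],[[0,0,0],0],[[0,0,0],0],[[0,0,0],0],[[0,0,0],0],[[0,0,0],0]]' 0 40; python3 -c "
import numpy as np
h=np.array([.617,-.380,.132]);yp=np.array([-.139,.990,0]);z=np.array([0,0,1])
p=None
for i in range(0,27):
    f=-.26+i*.07
    q=h+.18*(np.sin(f)*yp+np.cos(f)*z)+[-.0842,-.0118,0]
    print(i,round(f,2),q.round(3),None if p is None else (q-p).round(4)); p=q
"
```

```text
clock: 47.0
tcp_pos: [0.5392, -0.4384, 0.3057]
tcp_rot: [[-0.991, -0.136, -0.001], [-0.136, 0.991, 0.0], [0.001, 0.001, -1.0]]
wrist_force: [0.1, 0.2, 0.2]
opening: 0.0854
grasp_force: 0.0
clock: 47.8
tcp_pos: [0.5394, -0.4389, 0.3067]
tcp_rot: [[-0.991, -0.136, 0.001], [-0.136, 0.991, -0.001], [-0.001, -0.001, -1.0]]
wrist_force: [-0.1, 0.2, 2.8]
opening: 0.0205
grasp_force: 39.2
0 -0.26 [ 0.539 -0.438  0.306] None
1 -0.19 [ 0.538 -0.425  0.309] [-0.0017  0.0122  0.0028]
2 -0.12 [ 0.536 -0.413  0.311] [-0.0017  0.0123  0.0019]
3 -0.05 [ 0.534 -0.401  0.312] [-0.0017  0.0124  0.0011]
4 0.02 [ 0.532 -0.388  0.312] [-0.0018  0.0125  0.0002]
5 0.09 [ 0.531 -0.376  0.311] [-0.0017  0.0125 -0.0007]
6 0.16 [ 0.529 -0.363  0.31 ] [-0.0017  0.0124 -0.0016]
7 0.23 [ 0.527 -0.351  0.307] [-0.0017  0.0122 -0.0024]
8 0.3 [ 0.525 -0.339  0.304] [-0.0017  0.012  -0.0033]
9 0.37 [ 0.524 -0.327  0.3  ] [-0.0017  0.0118 -0.0041]
10 0.44 [ 0.522 -0.316  0.295] [-0.0016  0.0115 -0.005 ]
11 0.51 [ 0.521 -0.305  0.289] [-0.0016  0.0111 -0.0058]
12 0.58 [ 0.519 -0.294  0.283] [-0.0015  0.0107 -0.0065]
13 0.65 [ 0.518 -0.284  0.275] [-0.0014  0.0102 -0.0073]
14 0.72 [ 0.516 -0.274  0.267] [-0.0014  0.0097 -0.008 ]
15 0.79 [ 0.515 -0.265  0.259] [-0.0013  0.0091 -0.0086]
16 0.86 [ 0.514 -0.257  0.249] [-0.0012  0.0085 -0.0093]
17 0.93 [ 0.513 -0.249  0.24 ] [-0.0011  0.0078 -0.0098]
18 1.0 [ 0.512 -0.242  0.229] [-0.001   0.0071 -0.0104]
19 1.07 [ 0.511 -0.235  0.218] [-0.0009  0.0064 -0.0108]
20 1.14 [ 0.51  -0.23   0.207] [-0.0008  0.0056 -0.0113]
21 1.21 [ 0.509 -0.225  0.196] [-0.0007  0.0048 -0.0116]
22 1.28 [ 0.509 -0.221  0.184] [-0.0006  0.004  -0.0119]
23 1.35 [ 0.508 -0.218  0.171] [-0.0004  0.0032 -0.0122]
24 1.42 [ 0.508 -0.216  0.159] [-0.0003  0.0023 -0.0124]
25 1.49 [ 0.508 -0.214  0.147] [-0.0002  0.0014 -0.0125]
26 1.56 [ 0.508 -0.214  0.134] [-0.0001  0.0006 -0.0126]
```

```bash
python3 -m crank '[[[-0.0017,0.0122,0.0028],0],[[-0.0017,0.0123,0.0019],0],[[-0.0017,0.0124,0.0011],0],[[-0.0018,0.0125,0.0002],0],[[-0.0017,0.0125,-0.0007],0],[[-0.0017,0.0124,-0.0016],0],[[-0.0017,0.0122,-0.0024],0],[[-0.0017,0.012,-0.0033],0]]'; python3 -m crank '[[[-0.0017,0.0118,-0.0041],0],[[-0.0016,0.0115,-0.005],0],[[-0.0016,0.0111,-0.0058],0],[[-0.0015,0.0107,-0.0065],0],[[-0.0014,0.0102,-0.0073],0],[[-0.0014,0.0097,-0.008],0],[[-0.0013,0.0091,-0.0086],0],[[-0.0012,0.0085,-0.0093],0]]'
```

```text
clock: 48.6
tcp_pos: [0.5251, -0.3394, 0.304]
tcp_rot: [[-0.991, -0.136, -0.0], [-0.136, 0.991, -0.0], [0.001, -0.0, -1.0]]
wrist_force: [-0.1, -1.6, 1.8]
opening: 0.0207
grasp_force: 43.2
clock: 49.4
tcp_pos: [0.5135, -0.2567, 0.2487]
tcp_rot: [[-0.991, -0.136, -0.001], [-0.136, 0.991, 0.0], [0.001, 0.0, -1.0]]
wrist_force: [-3.5, 1.0, 5.5]
opening: 0.0214
grasp_force: 43.1
```

```bash
python3 -m crank '[[[-0.0011,0.0078,-0.0098],0],[[-0.001,0.0071,-0.0104],0],[[-0.0009,0.0064,-0.0108],0],[[-0.0008,0.0056,-0.0113],0],[[-0.0007,0.0048,-0.0116],0],[[-0.0006,0.004,-0.0119],0],[[-0.0004,0.0032,-0.0122],0],[[0,0,0],0]]'; python3 -m crank '[[[-0.0003,0.0023,-0.0124],0],[[-0.0001,0.0009,-0.0065],0],[[-0.0001,0.0005,-0.004],0],[[0,0,0],0],[[0,0,0],0],[[0,0,0],0],[[0,0,0],0],[[0,0,0],0]]'
```

```text
clock: 50.2
tcp_pos: [0.5083, -0.2181, 0.1699]
tcp_rot: [[-0.991, -0.137, -0.001], [-0.137, 0.991, 0.0], [0.001, 0.0, -1.0]]
wrist_force: [1.4, -2.8, -4.4]
opening: 0.0209
grasp_force: 40.9
clock: 51.0
tcp_pos: [0.5079, -0.2151, 0.1489]
tcp_rot: [[-0.991, -0.136, 0.0], [-0.136, 0.991, -0.0], [-0.0, -0.0, -1.0]]
wrist_force: [-0.1, -2.9, -2.0]
opening: 0.0207
grasp_force: 40.9
```

Not in contact yet (about -2 to -4 N of lever weight). I'll inch down and feel for it.

```bash
python3 -m crank '[[[0,0.0003,-0.002],0],[[0,0.0003,-0.002],0],[[0,0.0002,-0.002],0],[[0,0.0002,-0.002],0],[[0,0,0],0],[[0,0,0],0],[[0,0,0],0],[[0,0,0],0]]'; python3 -m crank '[[[0,0.0001,-0.002],0],[[0,0.0001,-0.002],0],[[0,0,0],0],[[0,0,0],0],[[0,0,0],0],[[0,0,0],0],[[0,0,0],0],[[0,0,0],0]]'
```

```text
clock: 51.8
tcp_pos: [0.5079, -0.2146, 0.1406]
tcp_rot: [[-0.991, -0.136, 0.0], [-0.136, 0.991, -0.001], [-0.0, -0.001, -1.0]]
wrist_force: [-1.4, -5.7, -2.4]
opening: 0.0206
grasp_force: 40.5
clock: 52.6
tcp_pos: [0.5079, -0.2145, 0.1367]
tcp_rot: [[-0.991, -0.136, 0.0], [-0.136, 0.991, -0.001], [-0.0, -0.001, -1.0]]
wrist_force: [-0.7, -5.9, -0.8]
opening: 0.0207
grasp_force: 40.4
```

```bash
python3 -m crank '[[[0,-0.0003,-0.002],0],[[0,-0.0002,-0.001],0],[[0,0,0],0],[[0,0,0],0],[[0,0,0],0],[[0,0,0],0],[[0,0,0],0],[[0,0,0],0]]'; python3 -m crank '[[[0,0,-0.001],0],[[0,0,0],0],[[0,0,0],0],[[0,0,0],0],[[0,0,0],0],[[0,0,0],0],[[0,0,0],0],[[0,0,0],0]]'; python3 -m crank '[[[0,0,-0.001],0],[[0,0,0],0],[[0,0,0],0],[[0,0,0],0],[[0,0,0],0],[[0,0,0],0],[[0,0,0],0],[[0,0,0],0]]'
```

```text
clock: 53.4
tcp_pos: [0.5079, -0.2144, 0.135]
tcp_rot: [[-0.991, -0.136, 0.0], [-0.136, 0.991, 0.001], [-0.001, 0.0, -1.0]]
wrist_force: [-6.0, -3.4, 15.4]
opening: 0.0207
grasp_force: 42.1
clock: 54.2
tcp_pos: [0.508, -0.2145, 0.1347]
tcp_rot: [[-0.991, -0.136, 0.001], [-0.136, 0.991, 0.001], [-0.001, 0.001, -1.0]]
wrist_force: [-8.7, -1.3, 20.8]
opening: 0.0209
grasp_force: 42.8
clock: 55.0
tcp_pos: [0.508, -0.2145, 0.1344]
tcp_rot: [[-0.991, -0.136, 0.001], [-0.136, 0.991, 0.001], [-0.001, 0.001, -1.0]]
wrist_force: [-10.4, 0.5, 28.4]
opening: 0.0209
grasp_force: 43.5
```

The stack came up solid: about 28 N at the grip, roughly 48 N at the dome, held for over a second. Next I swing the lever back.

```bash
python3 -m crank '[[[0,0,0.004],0],[[0,-0.0003,0.0115],0],[[0.0002,-0.0018,0.012],0],[[0.0003,-0.0023,0.0124],0],[[0.0004,-0.0032,0.0122],0],[[0.0006,-0.004,0.0119],0],[[0.0007,-0.0048,0.0116],0],[[0.0008,-0.0056,0.0113],0]]'; python3 -m crank '[[[0.0009,-0.0064,0.0108],0],[[0.001,-0.0071,0.0104],0],[[0.0011,-0.0078,0.0098],0],[[0.0012,-0.0085,0.0093],0],[[0.0013,-0.0091,0.0086],0],[[0.0014,-0.0097,0.008],0],[[0.0014,-0.0102,0.0073],0],[[0.0015,-0.0107,0.0065],0]]'
```

```text
clock: 55.8
tcp_pos: [0.5105, -0.233, 0.219]
tcp_rot: [[-0.99, -0.138, -0.003], [-0.138, 0.99, 0.005], [0.002, 0.006, -1.0]]
wrist_force: [-0.1, 8.2, -3.2]
opening: 0.0205
grasp_force: 39.4
clock: 56.6
tcp_pos: [0.5214, -0.2967, 0.2933]
tcp_rot: [[-0.99, -0.142, -0.001], [-0.142, 0.99, 0.016], [-0.001, 0.016, -1.0]]
wrist_force: [-13.0, 24.4, 32.7]
opening: 0.0208
grasp_force: 41.8
```

```bash
python3 -m crank '[[[0,0,0],0],[[0,0,0],0],[[0,0,0],0],[[0,0,0],0],[[0,0,0],0],[[0,0,0],0],[[0,0,0],0],[[0,0,0],0]]'
python3 - <<'E'
from h import *
c,P=shot("wrist");save(c,"w5.png");s=r.observe();print(s["tcp_pos"],s["q"],s["wrist_force"],s["wrist_torque"],s["joint_torque"])
E
```

```text
clock: 57.4
tcp_pos: [0.5218, -0.3003, 0.2951]
tcp_rot: [[-0.99, -0.14, 0.003], [-0.14, 0.99, 0.009], [-0.004, 0.009, -1.0]]
wrist_force: [-13.4, 21.0, 35.6]
opening: 0.0209
grasp_force: 42.4
[ 0.52183559 -0.30030208  0.29511527] [  8.11386864  24.34825564  24.36229248  93.47733386 -11.44132349
  64.7131938  133.55404703] [-14.22951353  21.81729566  35.30759949] [4.79519692 2.72986718 0.05467819] [ 7.36448810e+00 -3.00324512e+01  1.04563960e+01 -2.29080105e+01
  3.09365049e+00 -7.61945218e+00 -2.15174421e-02]
```

View pics/w5.png

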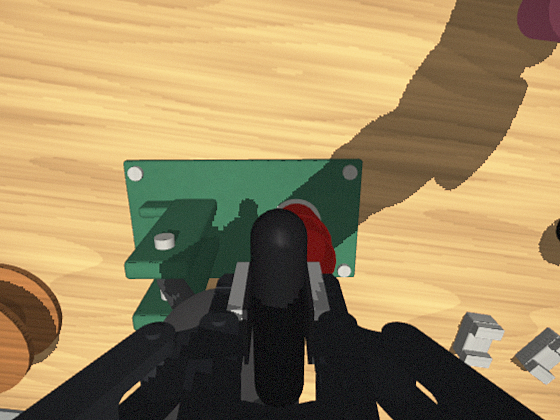

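The wrist view shows the grip still between the fingers at (278,300), with the dome behind the left finger. The force on the tool is purely radial outward, so the grip has shifted a few mm in the fingers. I'll move the command up to relieve it.

```bash
python3 -m crank '[[[0.001,0.001,0.002],0],[[0.001,0.001,0.002],0],[[0,0,0.002],0],[[0,0,0.001],0],[[0,0,0],0],[[0,0,0],0],[[0,0,0],0],[[0,0,0],0]]'
python3 - <<'E'
from h import *
s=r.observe();print(s["tcp_pos"],s["wrist_force"],s["wrist_torque"])
c,P=shot("side");save(c,"d5.png",(290,200,490,350),4)
E
```

```text
clock: 58.25
tcp_pos: [0.5221, -0.3024, 0.2968]
tcp_rot: [[-0.991, -0.137, -0.002], [-0.137, 0.991, 0.003], [0.001, 0.003, -1.0]]
wrist_force: [-4.9, 5.2, 3.2]
opening: 0.0203
grasp_force: 40.2
[ 0.5221321  -0.30242929  0.29681408] [-4.9399155   5.23494806  3.185369  ] [1.78803565 0.83563269 0.14772074]
```

View pics/d5.png

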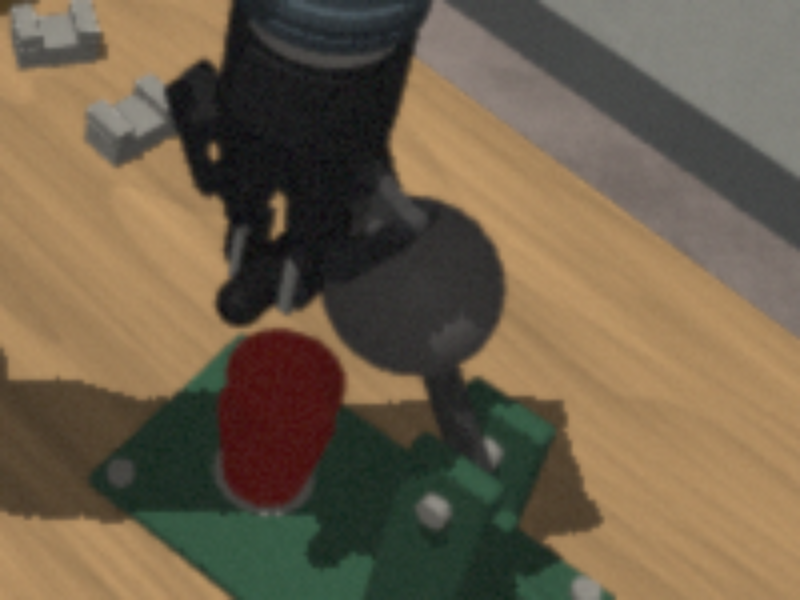

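The side crop shows the heavy stack intact at (270,420). The grip at (250,290) has slid towards the fingertips but is still held. The force is now relieved, so I carry on with the arc, checking each call.

```bash
python3 -m crank '[[[0.0016,-0.0111,0.0058],0],[[0.0016,-0.0115,0.005],0],[[0.0017,-0.0118,0.0041],0],[[0.0017,-0.012,0.0033],0],[[0,0,0],0],[[0,0,0],0],[[0,0,0],0],[[0,0,0],0]]'
```

```text
clock: 59.1
tcp_pos: [0.5296, -0.3511, 0.3165]
tcp_rot: [[-0.991, -0.136, 0.002], [-0.136, 0.991, -0.002], [-0.002, -0.002, -1.0]]
wrist_force: [-2.4, 3.2, 6.2]
opening: 0.0204
grasp_force: 41.8
```

```bash
python3 -m crank '[[[0.0017,-0.0122,0.0024],0],[[0.0017,-0.0124,0.0016],0],[[0.0017,-0.0125,0.0007],0],[[0.0018,-0.0125,-0.0002],0],[[0,0,0],0],[[0,0,0],0],[[0,0,0],0],[[0,0,0],0]]'; python3 -m crank '[[[0.0017,-0.0124,-0.0011],0],[[0.0017,-0.0123,-0.0019],0],[[0.0017,-0.0122,-0.0028],0],[[0,0,0],0],[[0,0,0],0],[[0,0,0],0],[[0,0,0],0],[[0,0,0],0]]'
```

```text
clock: 59.9
tcp_pos: [0.5367, -0.4007, 0.3208]
tcp_rot: [[-0.991, -0.136, 0.002], [-0.136, 0.991, -0.003], [-0.002, -0.003, -1.0]]
wrist_force: [-1.1, 0.7, 4.5]
opening: 0.0209
grasp_force: 42.2
clock: 60.7
tcp_pos: [0.5419, -0.4369, 0.3134]
tcp_rot: [[-0.991, -0.137, 0.001], [-0.137, 0.991, -0.001], [-0.001, -0.001, -1.0]]
wrist_force: [4.8, -1.8, -1.1]
opening: 0.0204
grasp_force: 43.5
```

```bash
python3 -m crank '[[[0,-0.002,-0.0005],0],[[0,0,0],0],[[0,0,0],0],[[0,0,0],0],[[0,0,0],0],[[0,0,0],0],[[0,0,0],0],[[0,0,0],0]]'; python3 -m crank '[[[0,0,0],0],[[0,0,0],0],[[0,0,0],0],[[0,0,0],0],[[0,0,0.01],0],[[0,0,0.02],0],[[0,0,0.03],0],[[0,0,0.03],0]]' 1; python3 -m crank '[[[-0.005,0.03,0.01],0],[[-0.005,0.03,0],0],[[-0.005,0.03,0],0],[[-0.005,0.03,0],0],[[-0.005,0.03,0],0],[[-0.005,0.03,0],0],[[-0.005,0.03,0],0],[[0,0,0],0]]'
python3 - <<'E'
from h import *
for n in("scene","side"):
    c,P,*o=disc(n,.5,.395);print(n,o)
    if n=="scene":save(c,"end.png")
    for x in cups(P,c["image"]):print(n,x)
    d=(c["image"].max(-1)<70)&(P[...,2]>.29)&(P[...,2]<.34)&(abs(P[...,0]-.545)<.03)&(abs(P[...,1]+.43)<.06)
    Q=P[d];print("grip",len(Q),np.percentile(Q,[5,50,95],axis=0).round(3).tolist() if len(Q) else 0)
print(r.observe()["wrist_force"])
E
```

```text
clock: 61.5
tcp_pos: [0.5421, -0.4384, 0.313]
tcp_rot: [[-0.991, -0.137, 0.001], [-0.137, 0.991, 0.0], [-0.001, -0.0, -1.0]]
wrist_force: [5.6, 0.4, 0.0]
opening: 0.0201
grasp_force: 43.7
clock: 62.3
tcp_pos: [0.541, -0.4386, 0.4044]
tcp_rot: [[-0.991, -0.136, -0.0], [-0.136, 0.991, -0.0], [0.0, 0.0, -1.0]]
wrist_force: [0.1, -0.1, 0.2]
opening: 0.0853
grasp_force: 0.0
clock: 63.1
tcp_pos: [0.5067, -0.2244, 0.4138]
tcp_rot: [[-0.99, -0.142, 0.001], [-0.142, 0.99, 0.002], [-0.002, 0.002, -1.0]]
wrist_force: [0.5, -0.7, 0.3]
opening: 0.0856
grasp_force: 0.0
scene [470, array([0.5263, 0.4163]), 0.0522, array([0.5265, 0.4167])]
scene ([154, 213, 29, 34], [0.6045, -0.2636], np.float64(0.0318), np.float64(0.1068), 84)
scene ([422, 233, 42, 38], [0.5305, 0.4145], np.float64(0.0317), np.float64(0.134), 106)
scene ([511, 277, 49, 38], [0.5638, 0.6735], np.float64(0.036), np.float64(0.0177), 356)
grip 218 [[0.518, -0.442, 0.315], [0.545, -0.432, 0.322], [0.572, -0.424, 0.325]]
side [242, array([0.5209, 0.4139]), 0.053, array([0.5206, 0.4134])]
side ([150, 129, 15, 25], [0.5597, 0.6765], np.float64(0.0426), np.float64(0.0206), 88)
side ([172, 147, 22, 42], [0.5253, 0.4123], np.float64(0.0317), np.float64(0.1362), 47)
side ([345, 283, 30, 42], [0.6007, -0.2666], np.float64(0.0319), np.float64(0.1087), 74)
grip 402 [[0.518, -0.45, 0.318], [0.544, -0.44, 0.324], [0.571, -0.428, 0.327]]
[ 0.73722901 -0.08362774  1.00363954]
```

View pics/end.png

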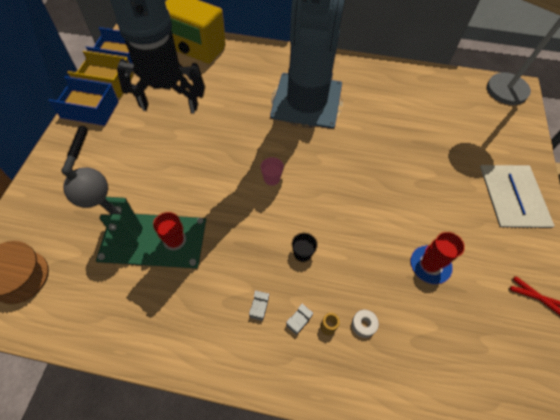

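The end picture shows both stacks upright, the heavy one at (170,230) and the light one at (440,250). The disc was knocked about 3 cm to (432,265) and its stack went with it, still within 5 mm of centre. The lever is at its rest at (75,150), and the bystanders are unmoved.

```bash
python3 -m crank '[[[0,0,0],0],[[0,0,0],0],[[0,0,0],0],[[0,0,0],0],[[0,0,0],0],[[0,0,0],0],[[0,0,0],0],[[0,0,0],0]]' >/dev/null; python3 - <<'E'
from h import *
c,P,*o=disc("scene",.52,.41);print(o)
for x in cups(P,c["image"]):print(x)
print(r.hand_in())
E
```

```text
[470, array([0.5271, 0.4169]), 0.0521, array([0.5259, 0.4171])]
([154, 213, 29, 34], [0.6047, -0.2637], np.float64(0.0316), np.float64(0.1067), 89)
([422, 233, 42, 38], [0.5307, 0.4147], np.float64(0.0317), np.float64(0.1339), 120)
([510, 277, 50, 38], [0.5635, 0.6738], np.float64(0.0366), np.float64(0.0176), 354)
the job is handed in; nothing more can be done
None
```

I handed the job in: two heavy cups are nested on the anvil and three light ones on the blue disc (knocked late, its stack still within about 5 mm of centre), the stack was pressed at roughly 48 N, and the lever is back at rest; `hand_in()` gave no verdict.

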